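# Put the wireless handset on charge

### The job

Put the wireless handset on charge: pull the dust plug out of the charger's pocket and put it in the parts tray, then lift the handset up and off its peg, lower it gently all the way into the pocket, base first and upright, let go of it, and then press the charger's start button fully down and let it spring back. The handset's case is thin plastic: grip it with no more than about 20 N, and neither drag it against the rack nor force it into or drop it into the charger. Leave the other things hanging, and the module and the meter on the table where they are.

Things in the scene. Friction and masses are not known exactly. Their poses are not given: they have to be found in the camera images.
- rack: Fixed aluminium rack: posts 380 mm apart, a level rail with three steel pegs, above them a lamp batten (65 mm deep, underside 410 mm above the table) that blocks an upright gripper: come in tilted, from the pegs' free ends. Origin on the table midway between the posts; x points from the pegs' free ends to the rail, y along the rail, z up.
- handset: Grey plastic handset with screen and keys, 165 (z) x 54 (y) x 26 mm (x), 0.3 kg, upright on any one peg. Origin: centre of underside; axes as the rack's. Solid to z = 105; above, a handle frame 16 mm thick, 54 wide, legs 9 wide (grip across the 54 mm near z = 140), window 36 wide from z = 105 to 153; its upper edge rests on the peg. Raise it 14 to 38 mm, then move it along the rack's -x.
- peg0 (a point): Peg at y = -110 mm on the rack, midway along its upper edge, 50 mm in front of the rail, 262 mm above the table, where an item hangs. Pegs are 10 mm thick, lie along the rack's x, end 40 mm further towards -x and turn up there 14 mm above the upper edge.
- peg1 (a point): Middle peg, as peg0, at y = 0 on the rack.
- peg2 (a point): Peg as peg0, at y = 110 mm on the rack.
- charger: Fixed black desk charger, base 190 x 110 x 14 mm. Origin: centre of its underside on the table; x towards its rear, z up. The pocket stands on the rear half, the start button on the front half.
- pocket (a point): Centre of the floor of the charger's pocket, 14 mm above the table, axes as the charger's. The pocket is 34 mm (x) by 62 mm (y) inside and 50 mm deep, walls 10 mm thick, rim 64 mm above the table. It is at first closed by the dust plug.
- start_top (a point): Top of the charger's round push button (32 mm across, grey), 103 mm in front of the pocket. It goes down 6 mm, fully down takes 5 N, and it springs back.
- start (a joint): Travel of the start button: 0 up, 0.006 m fully down.
- plug: Grey plastic dust plug, 90 mm tall, 0.12 kg: a foot 26 x 54 x 48 mm that stands in the pocket, a flange 50 x 78 x 6 mm that rests on the pocket's rim, and on top an upright grip 16 mm (x) by 44 mm (y) from z = 54 to 90 mm. Origin: centre of the foot's underside, z up.
- tray: Fixed grey open parts tray, 190 (x) x 150 (y) x 35 mm, walls and floor 4 mm, empty. Origin: centre of its underside on the table. It stands on one side of the robot and the charger on the other, either way round.
- spanner: Bystander: flat steel hook spanner, 160 mm long, hanging from another peg; leave it hanging. Origin at its lower end.
- lamp: Bystander: slim round inspection lamp, 158 mm long, 34 mm across, hanging from the remaining peg; leave it hanging. Origin at its lower end.
- module: Bystander: black terminal module, 75 x 110 x 47 mm, lying on the table between tray and charger. Origin: centre of its underside.
- meter: Bystander: black multimeter, 150 x 75 x 40 mm, lying between tray and charger. Origin: centre of its underside.

How it is judged:
By the outcome, as a careful person would: the job done as asked, in the order asked, and still so for the second after the job is handed in, with the robot touching nothing.
It also fails if it takes over 72 s, if anything falls off the work surface, if the arm or the gripper's body presses on something with over 40 N, if the wrist force passes 120 N, or if a joint passes its speed limit or range.

### The arm

A 7-joint arm with a two-finger parallel gripper is mounted at the origin on the work surface. World frame = base frame: x ahead of the robot, y to its left, z up, the work surface at z = 0. Lengths are in m, angles in rad, forces in N, time in s.
With the tool pointing down it reaches from about 0.4 to 0.9 m from the base axis. Payload 5.5 kg.
Tool frame: the origin (TCP) lies at the very end of the fingers, on their centre line; the grasp point (between the pads) lies 19 mm behind it; z points along the fingers, x is the direction in which the jaws open and shut, and the axes are right-handed (so a half turn about z gives the same grasp; the last joint's range is limited). The gripper opens to 92 mm and grips with 3 to 60 N. Pads are 19 mm wide; open, the fingers measure 130 mm over their backs; the gripper's body (75 mm by 190 mm) begins 47 mm behind the grasp point.
Start: joints at [1.516, 0.501, -0.427, 1.55, 0.221, 1.138, -0.21], TCP at [0.203, -0.617, 0.227] pointing down, gripper open.
Joint ranges: [-2.88, 2.88], [-0.31, 2.03], [-1.54, 1.56], [0.2, 2.42], [-1.41, 4.55], [0.19, 2.02], [-2.57, 2.57]. Speed limits (rad/s): [2.57, 2.57, 3.14, 3.14, 3.14, 3.14, 3.14].

### API

Orientations are given as a unit quaternion [w, x, y, z].
In Python, from plant import sensors, cams, ctrl gives the robot as it stands. The module is installed in compiled form; this text tells all that it offers.
- The arm moves only by the tool servo_tool, never from a script. Its argument "commands" is a list of rows, each an object of numbers: "jaw": the finger opening in cm, from 0 to 9.18; "x", "y", "z": the shift along the tool's x, y, z in cm; "ax", "ay", "az": the turn, a rotation vector about the tool's x, y, z in degrees. In form: [{"jaw": .., "x": .., "y": .., "z": .., "ax": .., "ay": .., "az": ..}, ...]. A call has 1 to 5 rows; each row is the pose to reach, as a shift and turn from the pose commanded when the call began, along the tool's axes at that moment; what a row does not reach only later rows make up. A row lasts 1/12 s, in which the tool goes at most 41.7 mm and 7.16 degrees, less where a joint would pass 70% of its speed; a pose out of reach is approached as far as the arm can. A call with a gripper value outside its range is refused whole. The fingers move at their own pace and stop on an object; "newtons" is the grip in N (left out, the last holds). Time passes only in rows, so rows that repeat a pose let the fingers close. It gives the time, the measured TCP pose, the force and the opening at its end, in the units of the state.
- sensors.sense(): the state, without advancing time (a new reading comes with each control period).
- cams.camera(name): name is "scene" or "top" or "wrist"; returns the picture (420x560x3 uint8, red, green, blue); there is no depth.
- cams.get_calibration(name): a dict with "mtx" (3x3 intrinsics, pixels), "pose" (4x4, takes a point from camera to world coordinates); the wrist camera has in their place "T_tool_cam" (4x4, takes a point from camera to tool coordinates, whose origin is the TCP and whose axes are the tool frame's). Camera axes: x right, y up, looking along -z (the intrinsics and any distortion apply to the point x, -y, -z); pixel columns grow to the right and rows downward; lengths in m; the calibration is good to about 2 mm. A picture is of the moment at which its call begins: read the wrist's pose just before it. get_calibration takes no time and is no camera call.
- ctrl.finish_job(): hands the job in, once; it reports no verdict.
The state is a dict: "clock": time; "qpos": joint angles; "joint_velocities": joint speeds; "joint_efforts": joint torques, N m; "tool_pos": TCP position; "tcp_rot": TCP orientation; "ft_force": force on the tool from outside, world axes, zero at the start; "torque": the same for the moment, N m; "width": finger opening in m.
Only numpy, scipy, OpenCV 4.12 (cv2) and the standard library are available. Lean on these libraries where they do the work, as an engineer would, in place of code of your own. Each camera call takes 0.05 s, during which the arm holds its last target. There are 200 camera calls.

## Working session

There is one attempt and no reset: what is moved stays moved. The work goes in short steps, Python scripts to look and compute and a tool call to move; the robot and the scene stay as the last step left them, time stands still between calls to the robot, and variables do not carry over. Pictures are saved under pics/ and viewed, about 8 in all and at most 12, crops included, and the job is handed in when it is done.

Besides the shell and the picture viewer there is one more tool, called as name(argument=value, ...) on one line, values as JSON. servo_tool: Moves the arm, as the interface text tells. Its arguments: {"type":"object","properties":{"commands":{"type":"array"},"newtons":{"type":"number"}},"required":["commands"]}

```bash
mkdir -p pics; cat > h.py <<'E'
import numpy as np, cv2
from plant import sensors, cams, ctrl
from scipy.spatial.transform import Rotation as R
def rot(s): q=s["tcp_rot"]; return R.from_quat([q[1],q[2],q[3],q[0]])
def T_tool(s):
    T=np.eye(4); T[:3,:3]=rot(s).as_matrix(); T[:3,3]=s["tool_pos"]; return T
def save(im,f,s=None):
    b=cv2.cvtColor(im,cv2.COLOR_RGB2BGR)
    if s: x0,y0,x1,y1,k=s; b=cv2.resize(b[y0:y1,x0:x1],None,fx=k,fy=k,interpolation=cv2.INTER_CUBIC)
    cv2.imwrite("pics/"+f,b)
def campose(name,s=None):
    c=cams.get_calibration(name)
    P=np.array(c["pose"]) if "pose" in c else T_tool(s)@np.array(c["T_tool_cam"])
    return np.array(c["mtx"]),P,c
def ray(K,P,uv):
    d=np.linalg.solve(K,[uv[0],uv[1],1]); d=P[:3,:3]@(d*[1,-1,-1]); return P[:3,3],d/np.linalg.norm(d)
def onz(K,P,uv,z):
    o,d=ray(K,P,uv); return o+d*(z-o[2])/d[2]
def tri(rs):
    A=0;b=0
    for o,d in rs:
        M=np.eye(3)-np.outer(d,d); A=A+M; b=b+M@o
    p=np.linalg.solve(A,b); return p,[np.linalg.norm((np.eye(3)-np.outer(d,d))@(p-o)) for o,d in rs]
def proj(K,P,X):
    c=P[:3,:3].T@(np.asarray(X)-P[:3,3]); c=c*[1,-1,-1]; u=K@c; return u[:2]/u[2]
E
python3 - <<'E'
from h import *
np.set_printoptions(precision=4,suppress=True)
s=sensors.sense(); print({k:np.round(v,3) for k,v in s.items()})
a=cams.camera("scene");b=cams.camera("top");save(a,"s0.png");save(b,"t0.png")
np.savez("im0.npz",a=a,b=b)
for n in("scene","top","wrist"): print(n,cams.get_calibration(n))
E
```

```text
{'clock': np.float64(0.0), 'qpos': array([ 1.516,  0.502, -0.427,  1.551,  0.221,  1.138, -0.21 ]), 'joint_velocities': array([-0.001,  0.   , -0.001,  0.001,  0.001,  0.001,  0.001]), 'joint_efforts': array([  0.   , -56.659,  -5.816, -27.911,  -0.068,   0.031,   0.   ]), 'tool_pos': array([ 0.203, -0.617,  0.226]), 'tcp_rot': array([-0.001,  0.81 , -0.586, -0.001]), 'ft_force': array([ 0.627, -0.217, -0.264]), 'torque': array([ 0.031, -0.021,  0.02 ]), 'width': np.float64(0.091)}
scene {'mtx': array([[412.2049,   0.    , 286.7091],
       [  0.    , 412.2049, 207.4711],
       [  0.    ,   0.    ,   1.    ]]), 'pose': array([[-0.6351, -0.5176,  0.5734,  1.0767],
       [ 0.7724, -0.4159,  0.48  ,  0.4472],
       [-0.01  ,  0.7478,  0.6639,  0.8252],
       [ 0.    ,  0.    ,  0.    ,  1.    ]])}
top {'mtx': array([[431.0394,   0.    , 273.8273],
       [  0.    , 431.0394, 210.8167],
       [  0.    ,   0.    ,   1.    ]]), 'pose': array([[ 0.0281,  0.9955, -0.0901,  0.425 ],
       [-0.9995,  0.0289,  0.0082,  0.0193],
       [ 0.0108,  0.0898,  0.9959,  1.2251],
       [ 0.    ,  0.    ,  0.    ,  1.    ]])}
wrist {'mtx': array([[298.0829,   0.    , 285.105 ],
       [  0.    , 298.0829, 211.1316],
       [  0.    ,   0.    ,   1.    ]]), 'T_tool_cam': array([[ 1.    , -0.0002, -0.0003, -0.0007],
       [-0.0003, -0.963 , -0.2694, -0.0732],
       [-0.0002,  0.2694, -0.963 , -0.1579],
       [ 0.    ,  0.    ,  0.    ,  1.    ]])}
```

View pics/s0.png

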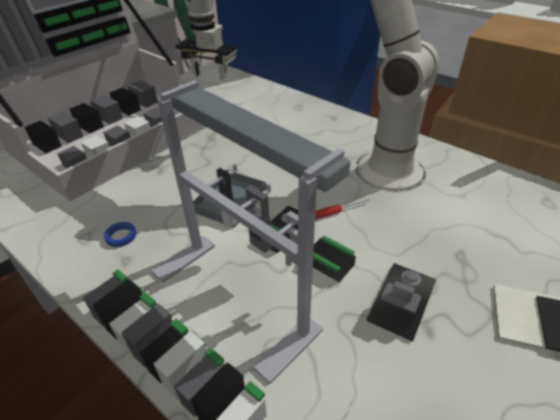

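View pics/t0.png

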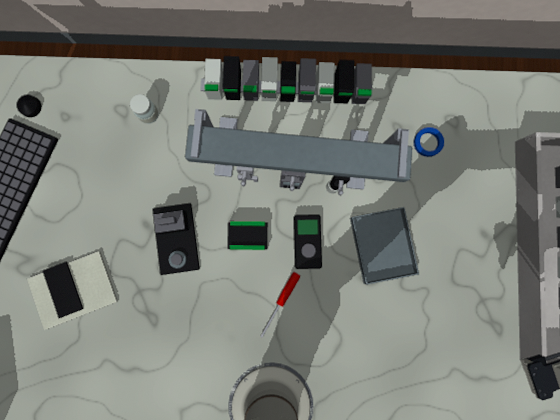

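The top view shows the charger at (177,238), with the plug at (172,218) and the button at (178,260). The tray is at (385,245), and the rack spans (190–408, 150) with items hanging at about (245,175), (291,182) and (340,184). I need enlarged crops next.

```bash
python3 - <<'E'
from h import *
z=np.load("im0.npz")
save(z["a"],"s1.png",(180,90,450,350,3)) if 0 else save(z["a"],"s1.png",(180,150,446,345,3))
save(z["b"],"t1.png",(140,110,420,285,2.857))
E
```

```text
(no output)
```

View pics/s1.png

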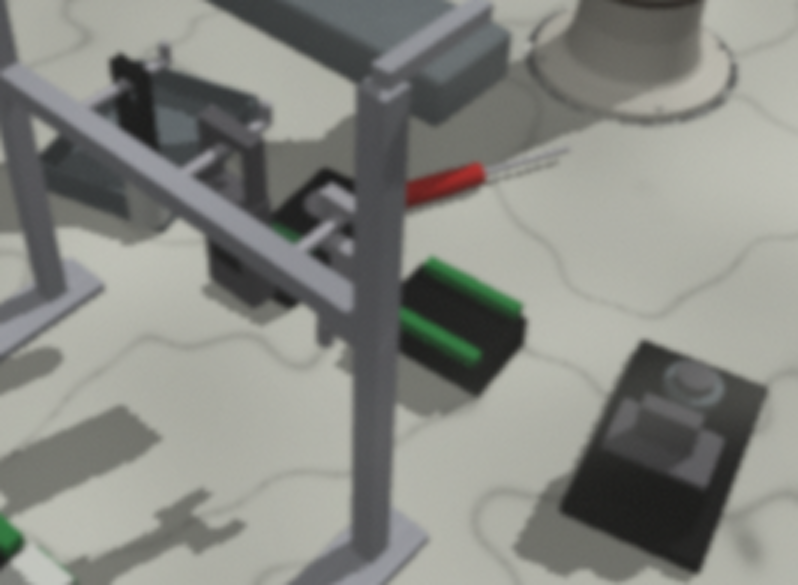

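View pics/t1.png

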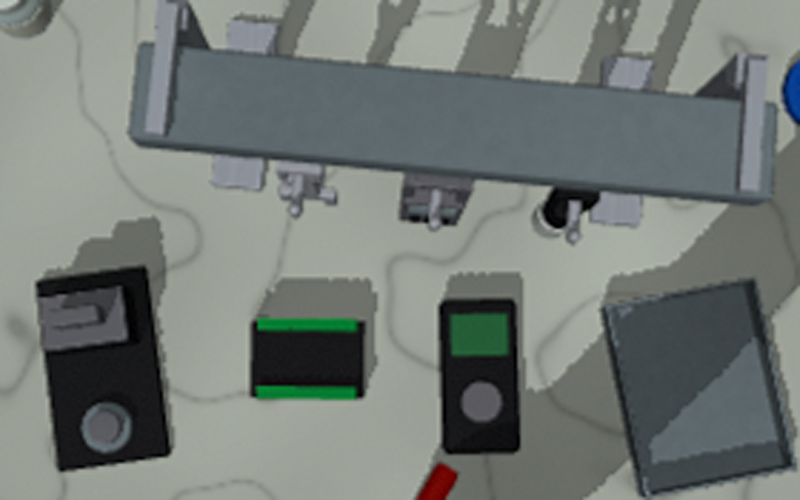

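Crops: the handset is on the middle peg, with the peg tip at top crop (435,222) and scene crop (263,105). The spanner is on the robot's left and the lamp on its right. The plug grip is at top crop (74,317) and scene crop (671,414), and the button at top crop (105,427) and scene crop (693,382).

```bash
cat > m1.py <<'E'
from h import *
np.set_printoptions(precision=4,suppress=True)
Ks,Ps,_=campose("scene");Kt,Pt,_=campose("top")
t=lambda u,v:ray(Kt,Pt,(140+(u+.5)/2.857-.5,110+(v+.5)/2.857-.5))
s=lambda u,v:ray(Ks,Ps,(180+(u+.5)/3-.5,150+(v+.5)/3-.5))
def z(r,h): o,d=r; return o+d*(h-o[2])/d[2]
for n,a,b in [("button",(105,427),(693,382)),("grip",(74,317),(671,414)),("peg1tip",(435,222),(263,104)),("peg0tip",(573,235),(165,48)),
  ("chFL",(60,470),None),("chFR",(170,455),None),("chRL",(38,283),None),("chRR",(146,267),None)]:
    if b: print(n,*tri([t(*a),s(*b)]), "oneview", z(t(*a),.276 if 'peg' in n else .104 if n=="grip" else .02), z(s(*b),.276 if 'peg' in n else .104 if n=="grip" else .02))
    else: print(n,z(t(*a),.014))
print("chg scene",[z(s(*p),.014) for p in [(642,342),(767,390),(562,510)]])
print("tray",[z(t(*p),.035) for p in [(603,308),(755,281),(793,468),(642,495)]])
print("module",[z(t(*p),.047) for p in [(253,320),(363,322),(363,397),(252,397)]])
print("meter",[z(t(*p),.04) for p in [(441,301),(515,299),(518,452),(441,452)]])
print("batten",[z(t(*p),.44) for p in [(140,43),(130,145),(775,104),(770,202)]])
print("peg2tip",z(t(296,208),.276))
E
python3 m1.py
```

```text
button [0.3934 0.2711 0.0274] [np.float64(0.0031806393142893765), np.float64(0.0031806393142892707)] oneview [0.3918 0.2756 0.02  ] [0.3891 0.2669 0.02  ]
grip [0.494  0.2887 0.102 ] [np.float64(0.002733537350532377), np.float64(0.0027335373505324116)] oneview [0.4927 0.2907 0.104 ] [0.4973 0.2869 0.104 ]
peg1tip [ 0.5665 -0.0297  0.2732] [np.float64(0.0028686972219738745), np.float64(0.002868697221973828)] oneview [ 0.5643 -0.0272  0.276 ] [ 0.5706 -0.0298  0.276 ]
peg0tip [ 0.5594 -0.1374  0.27  ] [np.float64(0.0019028509479448031), np.float64(0.001902850947944816)] oneview [ 0.5573 -0.1349  0.276 ] [ 0.5658 -0.1328  0.276 ]
chFL [0.3489 0.3185 0.014 ]
chFR [0.3663 0.2124 0.014 ]
chRL [0.5306 0.3495 0.014 ]
chRR [0.5495 0.2441 0.014 ]
chg scene [array([0.3718, 0.2119, 0.014 ]), array([0.3535, 0.3165, 0.014 ]), array([0.5576, 0.2453, 0.014 ])]
tray [array([ 0.5203, -0.2042,  0.035 ]), array([ 0.551 , -0.3522,  0.035 ]), array([ 0.3714, -0.389 ,  0.035 ]), array([ 0.3418, -0.2438,  0.035 ])]
module [array([0.4982, 0.1335, 0.047 ]), array([0.4993, 0.0282, 0.047 ]), array([0.4277, 0.0261, 0.047 ]), array([0.4247, 0.1317, 0.047 ])]
meter [array([ 0.5222, -0.0465,  0.04  ]), array([ 0.5262, -0.118 ,  0.04  ]), array([ 0.3795, -0.1236,  0.04  ]), array([ 0.3775, -0.0499,  0.04  ])]
batten [array([0.652 , 0.1756, 0.44  ]), array([0.5846, 0.1789, 0.44  ]), array([ 0.6244, -0.2387,  0.44  ]), array([ 0.5597, -0.2355,  0.44  ])]
peg2tip [0.5721 0.0812 0.276 ]
```

```bash
cat >> h.py <<'E'
def orient(az,tilt=0,roll=0):
    """tool x at azimuth az (deg); tool z down, tilted by `tilt` deg about tool x (positive: tool z swings toward tool +y)"""
    a=np.radians(az); x=np.array([np.cos(a),np.sin(a),0]); z=np.array([0,0,-1.]); y=np.cross(z,x)
    t=np.radians(tilt); z2=np.cos(t)*z+np.sin(t)*y; return R.from_matrix(np.c_[x,np.cross(z2,x),z2])
def delta(p0,R0,p1,R1):
    d=R0.inv().apply(np.array(p1)-p0)*100; r=np.degrees((R0.inv()*R1).as_rotvec())
    return "x %.2f y %.2f z %.2f | ax %.1f ay %.1f az %.1f"%(*d,*r)
def chain(wps,s=None):
    s=s or sensors.sense(); p,r=s["tool_pos"],rot(s)
    for p1,r1 in wps: print(delta(p,r,p1,r1)); p,r=p1,r1
E
python3 -c "
from h import *
chain([((.40,-.10,.30),orient(9.7)),((.47,.26,.26),orient(9.7))])
s=sensors.sense();p=s['tool_pos']
for i in range(1,4):
  q=p+(np.array([.4,-.1,.3])-p)*i/3; print(delta(p,rot(s),q,orient(-71.8+81.5*i/3)))
"
```

```text
x -42.95 y -34.88 z -7.34 | ax -0.1 ay 0.1 az -81.5
x 12.97 y -34.31 z 4.00 | ax 0.0 ay 0.0 az 0.0
x -14.32 y -11.63 z -2.45 | ax -0.0 ay 0.1 az -27.2
x -28.64 y -23.25 z -4.90 | ax -0.1 ay 0.1 az -54.3
x -42.95 y -34.88 z -7.34 | ax -0.1 ay 0.1 az -81.5
```

servo_tool(commands=[{"x":-14.3,"y":-11.6,"z":-2.5,"az":-27},{"x":-14.3,"y":-11.6,"z":-2.5,"az":-27},{"x":-14.3,"y":-11.6,"z":-2.5,"az":-27},{"x":-14.3,"y":-11.6,"z":-2.5,"az":-27},{"x":-14.3,"y":-11.6,"z":-2.5,"az":-27}])

```text
validation failed for argument at $.co...
```

servo_tool(commands=[{"jaw":9.1,"x":-14.3,"y":-11.6,"z":-2.5,"ax":0,"ay":0,"az":-27},{"jaw":9.1,"x":-14.3,"y":-11.6,"z":-2.5,"ax":0,"ay":0,"az":-27},{"jaw":9.1,"x":-14.3,"y":-11.6,"z":-2.5,"ax":0,"ay":0,"az":-27},{"jaw":9.1,"x":-14.3,"y":-11.6,"z":-2.5,"ax":0,"ay":0,"az":-27},{"jaw":9.1,"x":-14.3,"y":-11.6,"z":-2.5,"ax":0,"ay":0,"az":-27}])

```text
clock: 0.52
tool_pos: [0.2712, -0.4399, 0.2519]
tcp_rot: [-0.001, 0.926, -0.376, -0.0]
ft_force: [0.9, 0.4, 1.1]
width: 0.091
```

```bash
python3 -c "
from h import *
chain([((.335,-.27,.28),orient(-17)),((.40,-.10,.30),orient(9.7)),((.43,.08,.28),orient(9.7)),((.46,.23,.25),orient(9.7))])"
```

```text
x -7.28 y -16.63 z -2.77 | ax -0.1 ay 0.1 az -27.2
x 1.25 y -18.16 z -2.00 | ax 0.0 ay 0.0 az -26.7
x 5.99 y -17.24 z 2.00 | ax 0.0 ay 0.0 az 0.0
x 5.48 y -14.28 z 3.00 | ax 0.0 ay 0.0 az 0.0
```

servo_tool(commands=[{"jaw":9.1,"x":-7.3,"y":-16.6,"z":-2.8,"ax":0,"ay":0,"az":-27},{"jaw":9.1,"x":-7.3,"y":-16.6,"z":-2.8,"ax":0,"ay":0,"az":-27},{"jaw":9.1,"x":-7.3,"y":-16.6,"z":-2.8,"ax":0,"ay":0,"az":-27},{"jaw":9.1,"x":-7.3,"y":-16.6,"z":-2.8,"ax":0,"ay":0,"az":-27},{"jaw":9.1,"x":-7.3,"y":-16.6,"z":-2.8,"ax":0,"ay":0,"az":-27}])

```text
clock: 0.93
tool_pos: [0.3358, -0.2711, 0.2804]
tcp_rot: [0.0, 0.989, -0.15, 0.0]
ft_force: [0.8, 0.5, 0.8]
width: 0.0912
```

servo_tool(commands=[{"jaw":9.1,"x":1.2,"y":-18.2,"z":-2,"ax":0,"ay":0,"az":-26.7},{"jaw":9.1,"x":1.2,"y":-18.2,"z":-2,"ax":0,"ay":0,"az":-26.7},{"jaw":9.1,"x":1.2,"y":-18.2,"z":-2,"ax":0,"ay":0,"az":-26.7},{"jaw":9.1,"x":1.2,"y":-18.2,"z":-2,"ax":0,"ay":0,"az":-26.7},{"jaw":9.1,"x":1.2,"y":-18.2,"z":-2,"ax":0,"ay":0,"az":-26.7}])

```text
clock: 1.35
tool_pos: [0.4026, -0.1014, 0.3007]
tcp_rot: [0.0, 0.997, 0.082, 0.001]
ft_force: [0.4, 0.4, -0.5]
width: 0.091
```

servo_tool(commands=[{"jaw":9.1,"x":6,"y":-17.2,"z":2,"ax":0,"ay":0,"az":0},{"jaw":9.1,"x":6,"y":-17.2,"z":2,"ax":0,"ay":0,"az":0},{"jaw":9.1,"x":6,"y":-17.2,"z":2,"ax":0,"ay":0,"az":0},{"jaw":9.1,"x":6,"y":-17.2,"z":2,"ax":0,"ay":0,"az":0},{"jaw":9.1,"x":6,"y":-17.2,"z":2,"ax":0,"ay":0,"az":0}])

```text
clock: 1.77
tool_pos: [0.4336, 0.078, 0.2799]
tcp_rot: [-0.001, 0.997, 0.079, 0.001]
ft_force: [0.3, -0.5, -0.6]
width: 0.0912
```

servo_tool(commands=[{"jaw":9.1,"x":5.5,"y":-14.3,"z":3,"ax":0,"ay":0,"az":0},{"jaw":9.1,"x":5.5,"y":-14.3,"z":3,"ax":0,"ay":0,"az":0},{"jaw":9.1,"x":5.5,"y":-14.3,"z":3,"ax":0,"ay":0,"az":0},{"jaw":9.1,"x":5.5,"y":-14.3,"z":3,"ax":0,"ay":0,"az":0},{"jaw":9.1,"x":5.5,"y":-14.3,"z":3,"ax":0,"ay":0,"az":0}])

```text
clock: 2.18
tool_pos: [0.4641, 0.2304, 0.2488]
tcp_rot: [-0.003, 0.997, 0.082, -0.001]
ft_force: [-0.1, 0.1, 0.8]
width: 0.0908
```

```bash
python3 - <<'E'
from h import *
for i in range(2): s=sensors.sense(); im=cams.camera("wrist")
print(s["tool_pos"],s["tcp_rot"],s["qpos"]); save(im,"w1.png"); np.savez("w1.npz",im=im,T=T_tool(s))
E
```

```text
[0.46427021 0.2269889  0.24890478] [-0.00153542  0.99673167  0.08076159 -0.00109304] [ 0.39974045  0.40929694 -1.12474912  1.84211999  0.40076989  1.14632924
 -0.70162723]
```

View pics/w1.png

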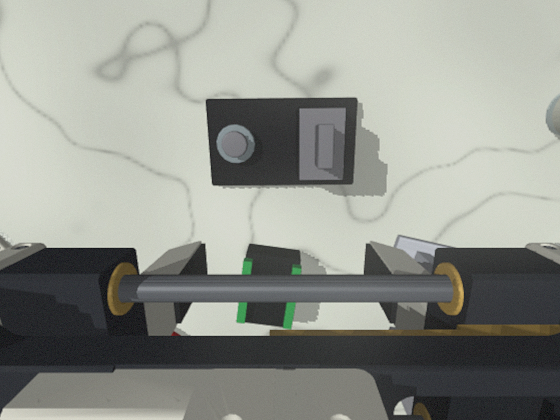

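The wrist view shows the button at (235,144), the plug grip top at about (324,146), and the charger corners at (207,100), (357,98), (353,184) and (212,185).

```bash
python3 - <<'E'
from h import *
np.set_printoptions(precision=4,suppress=True)
d=np.load("w1.npz"); c=cams.get_calibration("wrist"); K=np.array(c["mtx"]); P=d["T"]@np.array(c["T_tool_cam"])
print(c.keys())
print("button",onz(K,P,(235,143.5),.027),"grip",onz(K,P,(324,146),.104))
f=[onz(K,P,p,.07) for p in [(299,109),(345,109),(345,180),(300,180)]]; print("flange",np.array(f),np.mean(f,0))
q=np.array([onz(K,P,p,.014) for p in [(207,100),(357,98),(353,184),(212,185)]]);print(q,q.mean(0))
print("yaw",np.degrees(np.arctan2(*(q[1]-q[0])[[1,0]])),np.degrees(np.arctan2(*(q[2]-q[3])[[1,0]])))
# triangulated with top/scene
Ks,Ps,_=campose("scene");Kt,Pt,_=campose("top")
t=lambda u,v:ray(Kt,Pt,(140+(u+.5)/2.857-.5,110+(v+.5)/2.857-.5)); s=lambda u,v:ray(Ks,Ps,(180+(u+.5)/3-.5,150+(v+.5)/3-.5))
for n,w,a,b in [("button",(235,143.5),(105,427),(693,382)),("grip",(324,146),(74,317),(671,414))]:
    print(n,*tri([ray(K,P,w),t(*a),s(*b)]))
save(d["im"],"w1c.png",(195,85,375,200,4.4))
E
```

```text
dict_keys(['mtx', 'T_tool_cam'])
button [0.3939 0.2713 0.027 ] grip [0.4937 0.2888 0.104 ]
flange [[0.4641 0.3214 0.07  ]
 [0.5128 0.3293 0.07  ]
 [0.5292 0.2543 0.07  ]
 [0.4786 0.246  0.07  ]] [0.4962 0.2877 0.07  ]
[[0.3514 0.3171 0.014 ]
 [0.5345 0.3494 0.014 ]
 [0.5534 0.2434 0.014 ]
 [0.3679 0.2116 0.014 ]] [0.4518 0.2804 0.014 ]
yaw 9.986102360059686 9.716917650637109
button [0.3937 0.2712 0.0275] [np.float64(0.0003485419168462479), np.float64(0.003216332343442262), np.float64(0.00315727445910823)]
grip [0.494  0.2887 0.1019] [np.float64(5.589139220982177e-05), np.float64(0.002714840914372549), np.float64(0.0027526707977771105)]
```

View pics/w1c.png

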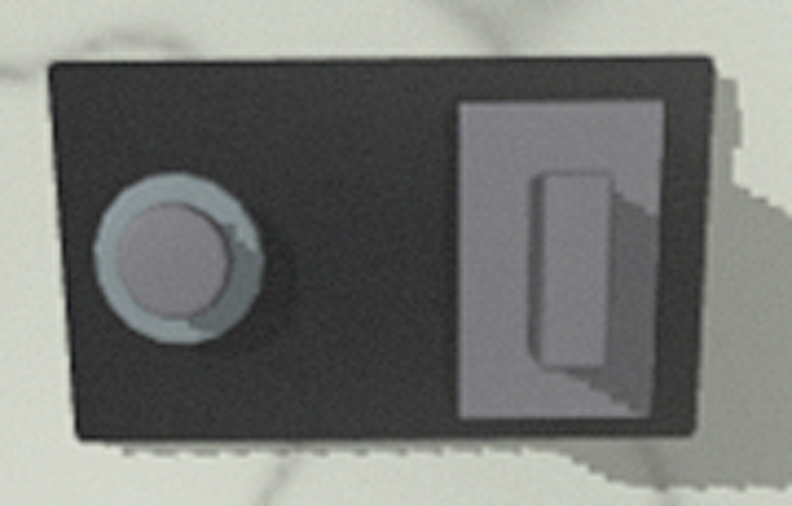

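```bash
python3 -c "
from h import *
chain([((.495,.2885,.140),orient(9.8)),((.495,.2885,.078),orient(9.8))])"
```

```text
x 4.02 y -5.86 z 10.90 | ax -0.1 ay 0.1 az -0.7
x 0.00 y 0.00 z 6.20 | ax 0.0 ay 0.0 az 0.0
```

servo_tool(commands=[{"jaw":6,"x":4,"y":-5.9,"z":5,"ax":0,"ay":0,"az":-0.7},{"jaw":6,"x":4,"y":-5.9,"z":5,"ax":0,"ay":0,"az":-0.7},{"jaw":6,"x":4,"y":-5.9,"z":10.9,"ax":0,"ay":0,"az":-0.7},{"jaw":6,"x":4,"y":-5.9,"z":10.9,"ax":0,"ay":0,"az":-0.7},{"jaw":6,"x":4,"y":-5.9,"z":10.9,"ax":0,"ay":0,"az":-0.7}], newtons=25)

```text
clock: 2.7
tool_pos: [0.4943, 0.2826, 0.1361]
tcp_rot: [0.002, 0.997, 0.082, -0.004]
ft_force: [-0.4, 0.3, -0.2]
width: 0.0629
```

```bash
python3 -c "
from h import *
print(sensors.sense()['width'])
chain([((.495,.2885,.078),orient(9.8))])"
```

```text
0.06287871863249755
x 0.21 y -0.60 z 5.80 | ax 0.2 ay 0.4 az -0.4
```

servo_tool(commands=[{"jaw":5,"x":0,"y":0,"z":1.5,"ax":0,"ay":0,"az":0},{"jaw":5,"x":0,"y":0,"z":1.5,"ax":0,"ay":0,"az":0},{"jaw":5,"x":0,"y":0,"z":1.5,"ax":0,"ay":0,"az":0}])

```text
clock: 2.95
tool_pos: [0.4969, 0.2859, 0.1266]
tcp_rot: [0.0, 0.997, 0.083, 0.001]
ft_force: [-0.1, 0.0, -0.6]
width: 0.0502
```

```bash
python3 -c "
from h import *
s=sensors.sense();print(s['width'],s['tool_pos'],s['joint_velocities'])
chain([((.495,.2885,.078),orient(9.8))])"
```

```text
0.050180311336283534 [0.49690099 0.28585318 0.12655482] [-0.00406193 -0.01316588 -0.01390775 -0.01464789 -0.00270385  0.00180932
  0.00168855]
x -0.15 y -0.29 z 4.86 | ax 0.0 ay -0.1 az -0.3
```

servo_tool(commands=[{"jaw":5,"x":-0.1,"y":-0.3,"z":2.5,"ax":0,"ay":0,"az":0},{"jaw":5,"x":-0.1,"y":-0.3,"z":4.8,"ax":0,"ay":0,"az":0},{"jaw":5,"x":-0.1,"y":-0.3,"z":4.8,"ax":0,"ay":0,"az":0},{"jaw":5,"x":-0.1,"y":-0.3,"z":4.8,"ax":0,"ay":0,"az":0}])

```text
clock: 3.28
tool_pos: [0.4948, 0.2893, 0.0785]
tcp_rot: [0.0, 0.997, 0.083, -0.0]
ft_force: [1.1, 0.5, 0.4]
width: 0.0499
```

servo_tool(commands=[{"jaw":0.5,"x":0,"y":0,"z":0,"ax":0,"ay":0,"az":0},{"jaw":0.5,"x":0,"y":0,"z":0,"ax":0,"ay":0,"az":0},{"jaw":0.5,"x":0,"y":0,"z":0,"ax":0,"ay":0,"az":0},{"jaw":0.5,"x":0,"y":0,"z":0,"ax":0,"ay":0,"az":0},{"jaw":0.5,"x":0,"y":0,"z":0,"ax":0,"ay":0,"az":0}], newtons=25)

```text
clock: 3.7
tool_pos: [0.495, 0.2899, 0.0784]
tcp_rot: [-0.0, 0.996, 0.084, 0.001]
ft_force: [-0.2, 0.5, 0.3]
width: 0.0213
```

```bash
python3 -c "
from h import *
s=sensors.sense();print(s['width'],s['tool_pos'],s['joint_velocities'])
chain([((.495,.2885,.18),orient(9.8))])"
```

```text
0.02127154186659664 [0.49496576 0.28993874 0.07843551] [-0.00339931  0.00541128  0.0041033   0.00282292  0.00116011 -0.00035465
 -0.00188862]
x -0.01 y 0.14 z -10.16 | ax -0.0 ay -0.1 az -0.2
```

servo_tool(commands=[{"jaw":0.5,"x":0,"y":0,"z":0,"ax":0,"ay":0,"az":0},{"jaw":0.5,"x":0,"y":0,"z":0,"ax":0,"ay":0,"az":0},{"jaw":0.5,"x":0,"y":0,"z":0,"ax":0,"ay":0,"az":0}])

```text
clock: 3.95
tool_pos: [0.4948, 0.2899, 0.0781]
tcp_rot: [0.0, 0.996, 0.084, 0.0]
ft_force: [0.0, -0.9, 4.8]
width: 0.0156
```

servo_tool(commands=[{"jaw":0.5,"x":0,"y":0,"z":-1.5,"ax":0,"ay":0,"az":0},{"jaw":0.5,"x":0,"y":0,"z":-3.5,"ax":0,"ay":0,"az":0},{"jaw":0.5,"x":0,"y":0,"z":-6,"ax":0,"ay":0,"az":0},{"jaw":0.5,"x":0,"y":0,"z":-9,"ax":0,"ay":0,"az":0},{"jaw":0.5,"x":0,"y":0,"z":-12,"ax":0,"ay":0,"az":0}])

```text
clock: 4.37
tool_pos: [0.4936, 0.2897, 0.1991]
tcp_rot: [0.0, 0.996, 0.084, -0.001]
ft_force: [1.0, -0.0, -0.7]
width: 0.0157
```

```bash
python3 -c "
from h import *
s=sensors.sense();print(s['width'],s['tool_pos'],s['ft_force'])
im=cams.camera('wrist');save(im,'w2.png')
chain([((.44,.10,.22),orient(9.8)),((.43,-.10,.24),orient(9.8)),((.446,-.297,.20),orient(9.8)),((.446,-.297,.075),orient(9.8))])"
```

```text
0.01567027203419347 [0.49360919 0.28968643 0.1991029 ] [ 1.01495313 -0.00943758 -0.66774886]
x -8.77 y 18.03 z -1.57 | ax -0.2 ay -0.4 az -0.1
x -4.39 y 19.54 z -2.00 | ax 0.0 ay 0.0 az 0.0
x -1.78 y 19.68 z 4.00 | ax 0.0 ay 0.0 az 0.0
x 0.00 y 0.00 z 12.50 | ax 0.0 ay 0.0 az 0.0
```

servo_tool(commands=[{"jaw":0.5,"x":-8.8,"y":18,"z":-1.6,"ax":0,"ay":0,"az":0},{"jaw":0.5,"x":-8.8,"y":18,"z":-1.6,"ax":0,"ay":0,"az":0},{"jaw":0.5,"x":-8.8,"y":18,"z":-1.6,"ax":0,"ay":0,"az":0},{"jaw":0.5,"x":-8.8,"y":18,"z":-1.6,"ax":0,"ay":0,"az":0},{"jaw":0.5,"x":-8.8,"y":18,"z":-1.6,"ax":0,"ay":0,"az":0}])

```text
clock: 4.83
tool_pos: [0.4361, 0.0951, 0.2135]
tcp_rot: [0.001, 0.996, 0.084, -0.001]
ft_force: [1.1, -0.4, -1.0]
width: 0.0158
```

servo_tool(commands=[{"jaw":0.5,"x":-4.4,"y":19.5,"z":-2,"ax":0,"ay":0,"az":0},{"jaw":0.5,"x":-4.4,"y":19.5,"z":-2,"ax":0,"ay":0,"az":0},{"jaw":0.5,"x":-4.4,"y":19.5,"z":-2,"ax":0,"ay":0,"az":0},{"jaw":0.5,"x":-4.4,"y":19.5,"z":-2,"ax":0,"ay":0,"az":0},{"jaw":0.5,"x":-4.4,"y":19.5,"z":-2,"ax":0,"ay":0,"az":0}])

```text
clock: 5.25
tool_pos: [0.426, -0.1051, 0.2344]
tcp_rot: [0.001, 0.997, 0.083, -0.0]
ft_force: [1.9, -0.9, -1.5]
width: 0.0159
```

servo_tool(commands=[{"jaw":0.5,"x":-1.8,"y":19.7,"z":4,"ax":0,"ay":0,"az":0},{"jaw":0.5,"x":-1.8,"y":19.7,"z":4,"ax":0,"ay":0,"az":0},{"jaw":0.5,"x":-1.8,"y":19.7,"z":4,"ax":0,"ay":0,"az":0},{"jaw":0.5,"x":-1.8,"y":19.7,"z":4,"ax":0,"ay":0,"az":0},{"jaw":0.5,"x":-1.8,"y":19.7,"z":4,"ax":0,"ay":0,"az":0}])

```text
clock: 5.67
tool_pos: [0.4413, -0.3024, 0.1933]
tcp_rot: [0.0, 0.997, 0.083, -0.0]
ft_force: [0.9, 0.8, -2.2]
width: 0.0159
```

servo_tool(commands=[{"jaw":0.5,"x":0,"y":0,"z":3,"ax":0,"ay":0,"az":0},{"jaw":0.5,"x":0,"y":0,"z":6,"ax":0,"ay":0,"az":0},{"jaw":0.5,"x":0,"y":0,"z":9,"ax":0,"ay":0,"az":0},{"jaw":0.5,"x":0,"y":0,"z":10,"ax":0,"ay":0,"az":0},{"jaw":0.5,"x":0,"y":0,"z":10,"ax":0,"ay":0,"az":0}])

```text
clock: 6.08
tool_pos: [0.4402, -0.2979, 0.0917]
tcp_rot: [-0.002, 0.996, 0.084, -0.002]
ft_force: [-0.6, -0.1, -0.3]
width: 0.0159
```

```bash
python3 -c "
from h import *
s=sensors.sense();print(s['width'],s['tool_pos'],s['ft_force'],s['qpos'])
chain([((.446,-.297,.068),orient(9.8))])"
```

```text
0.015852708010580998 [ 0.44022763 -0.29788225  0.09165209] [-0.55086863 -0.11444236 -0.30272048] [ 1.24974103  0.62681913 -0.91041523  1.93908759  0.63269908  0.89679369
  0.17998139]
x 0.59 y 0.02 z 2.36 | ax -0.2 ay 0.2 az -0.2
```

servo_tool(commands=[{"jaw":0.5,"x":0,"y":0,"z":1,"ax":0,"ay":0,"az":0},{"jaw":0.5,"x":0,"y":0,"z":1.8,"ax":0,"ay":0,"az":0},{"jaw":0.5,"x":0,"y":0,"z":2.2,"ax":0,"ay":0,"az":0},{"jaw":0.5,"x":0,"y":0,"z":2.4,"ax":0,"ay":0,"az":0},{"jaw":0.5,"x":0,"y":0,"z":2.4,"ax":0,"ay":0,"az":0}])

```text
clock: 6.5
tool_pos: [0.4423, -0.2993, 0.07]
tcp_rot: [0.0, 0.996, 0.084, 0.0]
ft_force: [0.4, -0.1, -2.2]
width: 0.0161
```

servo_tool(commands=[{"jaw":0.5,"x":0,"y":0,"z":0.1,"ax":0,"ay":0,"az":0},{"jaw":0.5,"x":0,"y":0,"z":0.2,"ax":0,"ay":0,"az":0},{"jaw":0.5,"x":0,"y":0,"z":0.3,"ax":0,"ay":0,"az":0},{"jaw":0.5,"x":0,"y":0,"z":0.3,"ax":0,"ay":0,"az":0}])

```text
clock: 6.83
tool_pos: [0.4421, -0.2993, 0.0668]
tcp_rot: [0.0, 0.996, 0.084, 0.0]
ft_force: [0.8, -0.4, -1.2]
width: 0.0157
```

servo_tool(commands=[{"jaw":0.5,"x":0,"y":0,"z":0.1,"ax":0,"ay":0,"az":0},{"jaw":0.5,"x":0,"y":0,"z":0.1,"ax":0,"ay":0,"az":0},{"jaw":2,"x":0,"y":0,"z":0.1,"ax":0,"ay":0,"az":0},{"jaw":5,"x":0,"y":0,"z":0.1,"ax":0,"ay":0,"az":0},{"jaw":5,"x":0,"y":0,"z":0.1,"ax":0,"ay":0,"az":0}])

```text
clock: 7.25
tool_pos: [0.4422, -0.2993, 0.0658]
tcp_rot: [0.0, 0.996, 0.084, 0.0]
ft_force: [-0.5, 0.9, -0.2]
width: 0.0288
```

servo_tool(commands=[{"jaw":5,"x":0,"y":0,"z":-1,"ax":0,"ay":0,"az":0},{"jaw":5,"x":0,"y":0,"z":-4,"ax":0,"ay":0,"az":0},{"jaw":5,"x":0,"y":0,"z":-8,"ax":0,"ay":0,"az":0},{"jaw":9.1,"x":0,"y":0,"z":-12,"ax":0,"ay":0,"az":0},{"jaw":9.1,"x":0,"y":0,"z":-16,"ax":0,"ay":0,"az":0}])

```text
clock: 7.67
tool_pos: [0.442, -0.2985, 0.2279]
tcp_rot: [-0.0, 0.996, 0.084, -0.0]
ft_force: [0.9, -1.8, 0.1]
width: 0.0587
```

```bash
python3 -c "
from h import *
s=sensors.sense();print(s['width'],s['tool_pos'],s['ft_force'],s['qpos'])
b=cams.camera('top'); save(b,'t2.png',(140,110,420,285,2.857))
# handset approach: rack yaw -3.7, tool x = +rack y, z forward/down
yaw=-3.7; O=orient(90+yaw,45); print(O.as_matrix())
chain([((.40,-.20,.30),orient(50)),((.40,-.06,.34),orient(90+yaw,20)),((.42,-.03,.36),O)])"
```

```text
0.0586760573744323 [ 0.44196295 -0.29845524  0.22789116] [ 0.92610284 -1.82887744  0.14927082] [ 1.38167769  0.45542864 -1.06685716  1.82878651  0.44102166  1.12159212
  0.32795348]
[[ 0.06453231  0.7056329   0.7056329 ]
 [ 0.99791562 -0.04563123 -0.04563123]
 [ 0.          0.70710678 -0.70710678]]
x -2.85 y -10.58 z -6.53 | ax 0.6 ay -0.2 az -40.3
x 10.72 y -9.00 z -4.00 | ax -19.3 ay 6.3 az -35.9
x 3.12 y 2.38 z -1.26 | ax -25.0 ay -0.0 az -0.0
```

servo_tool(commands=[{"jaw":9.1,"x":-2.9,"y":-10.6,"z":-6.5,"ax":0,"ay":0,"az":-35},{"jaw":9.1,"x":-2.9,"y":-10.6,"z":-6.5,"ax":0,"ay":0,"az":-35},{"jaw":9.1,"x":-2.9,"y":-10.6,"z":-6.5,"ax":0,"ay":0,"az":-35},{"jaw":9.1,"x":-2.9,"y":-10.6,"z":-6.5,"ax":0,"ay":0,"az":-35},{"jaw":9.1,"x":-2.9,"y":-10.6,"z":-6.5,"ax":0,"ay":0,"az":-35}])

```text
clock: 8.13
tool_pos: [0.3956, -0.1983, 0.2925]
tcp_rot: [0.003, 0.924, 0.383, -0.002]
ft_force: [-0.4, -0.5, -0.3]
width: 0.0903
```

```bash
python3 -c "
from h import *
s=sensors.sense();print(s['width'],s['tool_pos'],s['qpos'])
yaw=-3.7; O=orient(90+yaw,45)
chain([((.40,-.10,.32),orient(80)),((.40,-.06,.32),orient(90+yaw,25)),((.41,-.03,.32),O)])"
```

```text
0.09032765605269438 [ 0.39564116 -0.19829297  0.29247993] [ 1.70660742  0.23489322 -1.45105971  1.94474545  0.26053817  1.17953571
  0.94472908]
x 7.25 y -6.62 z -2.82 | ax 0.1 ay 0.4 az -34.9
x 3.94 y -0.69 z 0.00 | ax -25.0 ay 1.4 az -6.2
x 3.06 y 0.73 z 0.34 | ax -20.0 ay -0.0 az 0.0
```

servo_tool(commands=[{"jaw":9.1,"x":7.3,"y":-6.6,"z":-2.8,"ax":0,"ay":0,"az":-35},{"jaw":9.1,"x":7.3,"y":-6.6,"z":-2.8,"ax":0,"ay":0,"az":-35},{"jaw":9.1,"x":7.3,"y":-6.6,"z":-2.8,"ax":0,"ay":0,"az":-35},{"jaw":9.1,"x":7.3,"y":-6.6,"z":-2.8,"ax":0,"ay":0,"az":-35},{"jaw":9.1,"x":7.3,"y":-6.6,"z":-2.8,"ax":0,"ay":0,"az":-35}])

```text
clock: 8.55
tool_pos: [0.4025, -0.0987, 0.3199]
tcp_rot: [0.004, 0.789, 0.614, -0.005]
ft_force: [0.0, -0.6, -0.7]
width: 0.0909
```

```bash
python3 -c "
from h import *
s=sensors.sense();print(s['width'],s['tool_pos'],s['qpos'])
yaw=-3.7; O=orient(90+yaw,45)
chain([((.41,-.06,.32),orient(90+yaw,25)),((.42,-.03,.32),O)])"
```

```text
0.09088372329373036 [ 0.40248701 -0.0987101   0.31992966] [ 1.66675691 -0.12070637 -1.37731242  1.95780142 -0.11411584  1.20842967
  1.65341394]
x 3.94 y -0.22 z -0.05 | ax -25.0 ay 3.0 az -10.2
x 3.06 y 0.73 z 0.34 | ax -20.0 ay -0.0 az 0.0
```

servo_tool(commands=[{"jaw":9.1,"x":3.9,"y":-0.2,"z":0,"ax":-25,"ay":3,"az":-10.2},{"jaw":9.1,"x":3.9,"y":-0.2,"z":0,"ax":-25,"ay":3,"az":-10.2},{"jaw":9.1,"x":3.9,"y":-0.2,"z":0,"ax":-25,"ay":3,"az":-10.2},{"jaw":9.1,"x":3.9,"y":-0.2,"z":0,"ax":-25,"ay":3,"az":-10.2},{"jaw":9.1,"x":3.9,"y":-0.2,"z":0,"ax":-25,"ay":3,"az":-10.2}])

```text
clock: 8.97
tool_pos: [0.4073, -0.0654, 0.3215]
tcp_rot: [0.104, 0.749, 0.648, 0.09]
ft_force: [-0.4, 0.4, 1.1]
width: 0.0907
```

servo_tool(commands=[{"jaw":9.1,"x":3,"y":0.7,"z":0.3,"ax":-20,"ay":0,"az":0},{"jaw":9.1,"x":3,"y":0.7,"z":0.3,"ax":-20,"ay":0,"az":0},{"jaw":9.1,"x":3,"y":0.7,"z":0.3,"ax":-20,"ay":0,"az":0},{"jaw":9.1,"x":3,"y":0.7,"z":0.3,"ax":-20,"ay":0,"az":0},{"jaw":9.1,"x":3,"y":0.7,"z":0.3,"ax":-20,"ay":0,"az":0}])

```text
clock: 9.38
tool_pos: [0.4278, -0.052, 0.3142]
tcp_rot: [0.173, 0.744, 0.633, 0.127]
ft_force: [0.0, 0.3, 0.3]
width: 0.0909
```

```bash
python3 -c "
from h import *
s=sensors.sense();print(s['width'],s['tool_pos'],s['qpos'])
for i in range(2): s=sensors.sense(); im=cams.camera('wrist')
print(s['tool_pos'],rot(s).as_matrix()); save(im,'w3.png'); np.savez('w3.npz',im=im,T=T_tool(s))
chain([((.42,-.03,.32),orient(86.3,45))])
b=cv2.cvtColor(cams.camera('top'),cv2.COLOR_RGB2BGR)[190:290,320:440]
a=cv2.cvtColor(im,cv2.COLOR_RGB2BGR); a=cv2.resize(a,None,fx=1.3,fy=1.3); b=cv2.resize(b,(180,150)); a[-150:,-180:]=b; cv2.imwrite('pics/w3.png',a)
"
```

```text
0.09089658747857052 [ 0.42783709 -0.05201831  0.31415897] [ 0.16774369 -0.30688166 -0.15815145  2.27806837  0.06715587  0.74501901
  1.37801544]
[ 0.42722347 -0.04843222  0.31204098] [[ 0.1578809   0.8993583   0.40771101]
 [ 0.98702708 -0.13153325 -0.09206816]
 [-0.02917471  0.41695761 -0.90845759]]
x 1.70 y -0.52 z -1.13 | ax -20.6 ay 4.4 az -3.4
```

View pics/w3.png

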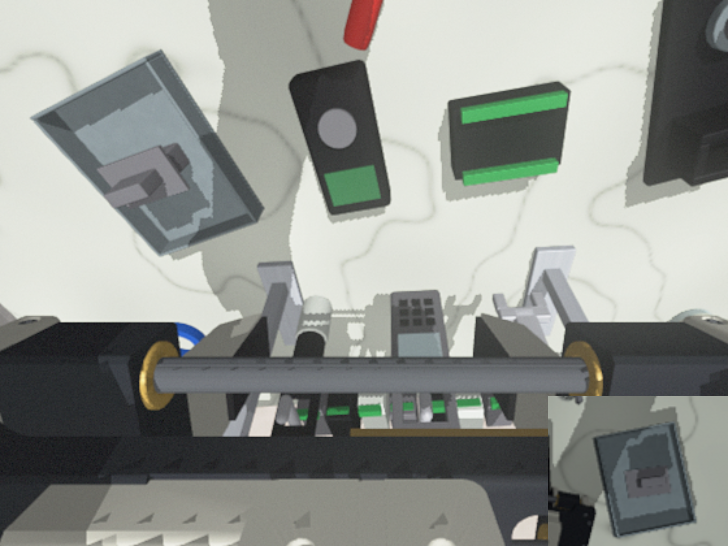

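The plug stands in the tray (see inset). The handset's lower front edge runs from (391,293) to (440,293) in the 1.3x picture. The arm stopped at about 25° tilt because j2 is at its limit, so I need to work further out.

```bash
python3 - <<'E'
from h import *
np.set_printoptions(precision=4,suppress=True)
d=np.load("w3.npz"); c=cams.get_calibration("wrist"); K=np.array(c["mtx"]); P=d["T"]@np.array(c["T_tool_cam"])
for p in [(391,293),(440,293),(391,355),(444,355)]: print(onz(K,P,np.array(p)/1.3,.109), proj(K,P,[.594,-.03,.2])*1.3)
chain([((.50,-.03,.33),orient(86.3,30)),((.51,-.03,.33),orient(86.3,45))])
E
```

```text
[ 0.5909 -0.0567  0.109 ] [420.9923 359.4699]
[ 0.5979 -0.003   0.109 ] [420.9923 359.4699]
[ 0.6995 -0.0703  0.109 ] [420.9923 359.4699]
[ 0.7077 -0.0027  0.109 ] [420.9923 359.4699]
x 3.05 y 7.03 z 1.23 | ax -5.6 ay 4.0 az -4.1
x 0.06 y 0.86 z 0.50 | ax -15.0 ay 0.0 az -0.0
```

servo_tool(commands=[{"jaw":9.1,"x":3,"y":7,"z":1.2,"ax":-5.6,"ay":4,"az":-4.1},{"jaw":9.1,"x":3,"y":7,"z":1.2,"ax":-5.6,"ay":4,"az":-4.1},{"jaw":9.1,"x":3,"y":7,"z":1.2,"ax":-5.6,"ay":4,"az":-4.1},{"jaw":9.1,"x":3,"y":7,"z":1.2,"ax":-5.6,"ay":4,"az":-4.1},{"jaw":9.1,"x":3,"y":7,"z":1.2,"ax":-5.6,"ay":4,"az":-4.1}])

```text
clock: 9.95
tool_pos: [0.4995, -0.0361, 0.3304]
tcp_rot: [0.19, 0.708, 0.657, 0.176]
ft_force: [0.7, 0.1, -1.0]
width: 0.0909
```

```bash
python3 - <<'E'
from h import *
np.set_printoptions(precision=3,suppress=True)
s=sensors.sense();print(s['tool_pos'],s['qpos'],rot(s).as_matrix()[2])
chain([((.51,-.031,.33),orient(86.3,45))])
E
```

```text
[ 0.499 -0.036  0.33 ] [ 0.134 -0.217 -0.126  2.214  0.017  0.621  1.488] [-0.001  0.5   -0.866]
x 0.59 y 0.85 z 0.54 | ax -15.0 ay 0.4 az -0.5
```

servo_tool(commands=[{"jaw":9.1,"x":0.6,"y":0.8,"z":0.5,"ax":-15,"ay":0.4,"az":-0.5},{"jaw":9.1,"x":0.6,"y":0.8,"z":0.5,"ax":-15,"ay":0.4,"az":-0.5},{"jaw":9.1,"x":0.6,"y":0.8,"z":0.5,"ax":-15,"ay":0.4,"az":-0.5}])

```text
clock: 10.2
tool_pos: [0.505, -0.0307, 0.3256]
tcp_rot: [0.279, 0.674, 0.633, 0.261]
ft_force: [0.8, -0.4, -0.2]
width: 0.091
```

```bash
python3 - <<'E'
from h import *
np.set_printoptions(precision=3,suppress=True)
s=sensors.sense();print(s['tool_pos'],s['qpos'],rot(s).as_matrix()[2])
for i in range(2): s=sensors.sense(); im=cams.camera('wrist')
save(im,"w4.png",(200,180,380,315,4.4)); np.savez('w4.npz',im=im,T=T_tool(s))
chain([((.51,-.031,.33),orient(86.3,45))])
E
```

```text
[ 0.505 -0.031  0.326] [ 0.158 -0.305 -0.169  2.423  0.055  0.238  1.436] [-0.002  0.706 -0.708]
x -0.03 y 0.22 z 0.08 | ax -0.2 ay 0.0 az 0.1
```

View pics/w4.png

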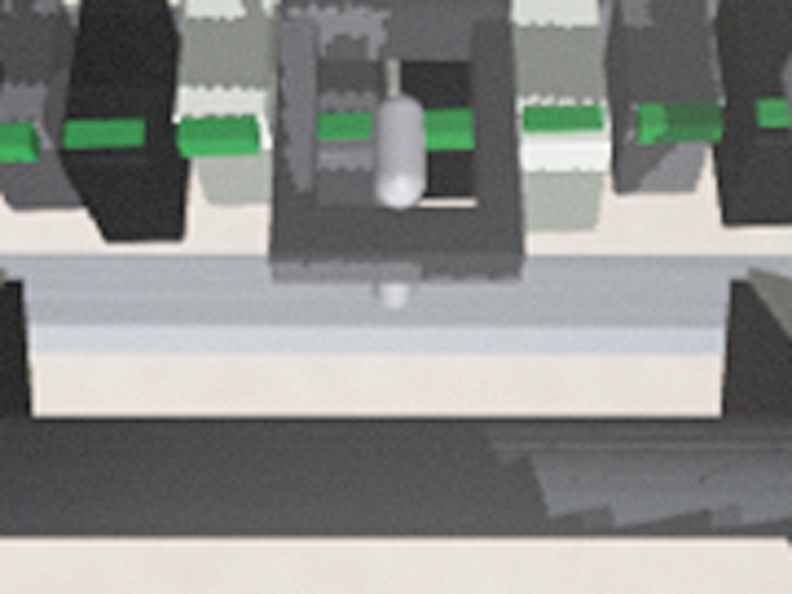

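The handle's top front edge runs from crop (271,263) to (522,260) and the peg tip is at (400,190). The handset hangs centred between the fingers.

```bash
python3 - <<'E'
from h import *
np.set_printoptions(precision=4,suppress=True)
d=np.load("w4.npz"); c=cams.get_calibration("wrist"); K=np.array(c["mtx"]); P=d["T"]@np.array(c["T_tool_cam"])
f=lambda u,v:(200+(u+.5)/4.4-.5,180+(v+.5)/4.4-.5)
a=onz(K,P,f(271,264),.274);b=onz(K,P,f(522,260),.274);print(a,b,np.linalg.norm(a-b),(a+b)/2,np.degrees(np.arctan2(*(b-a)[[1,0]])))
a=onz(K,P,f(273,279),.274);b=onz(K,P,f(520,274),.274);print(a,b,np.linalg.norm(a-b),(a+b)/2)
print("tip",onz(K,P,f(400,190),.276))
Ks,Ps,_=campose("scene");Kt,Pt,_=campose("top")
t=lambda u,v:ray(Kt,Pt,(140+(u+.5)/2.857-.5,110+(v+.5)/2.857-.5)); s=lambda u,v:ray(Ks,Ps,(180+(u+.5)/3-.5,150+(v+.5)/3-.5))
print(tri([ray(K,P,f(400,190)),t(435,222),s(263,104)]))
# body-centre pitch: 38 deg; grasp point 6 mm short of the handle centre along tool z
yaw=-4.; O=orient(90+yaw,38); z=O.as_matrix()[:,2]
H=np.array([.606,-.0305,.109]); G=H+[0,0,.142]; TCP=G+z*(.019-.007); print("TCP goal",TCP,z)
chain([(TCP-z*.06,O),(TCP,O)])
E
```

```text
[ 0.5963 -0.0579  0.274 ] [ 0.5973 -0.005   0.274 ] 0.05284926195094499 [ 0.5968 -0.0315  0.274 ] 88.86625297021118
[ 0.6041 -0.0585  0.274 ] [ 0.6046 -0.0052  0.274 ] 0.0532692970700698 [ 0.6044 -0.0319  0.274 ]
tip [ 0.5601 -0.0289  0.276 ]
(array([ 0.5665, -0.0295,  0.2729]), [np.float64(0.00040567609694661317), np.float64(0.002694476478510946), np.float64(0.003049075628918376)])
TCP goal [ 0.6134 -0.031   0.2415] [ 0.6142 -0.0429 -0.788 ]
x 0.65 y 2.01 z 7.67 | ax 6.8 ay -0.2 az 0.3
x -0.00 y 0.00 z 6.00 | ax 0.0 ay 0.0 az 0.0
```

servo_tool(commands=[{"jaw":9.1,"x":0.2,"y":0.5,"z":3,"ax":6.8,"ay":0,"az":0.3},{"jaw":9.1,"x":0.6,"y":2,"z":7.6,"ax":6.8,"ay":0,"az":0.3},{"jaw":9.1,"x":0.6,"y":2,"z":7.6,"ax":6.8,"ay":0,"az":0.3},{"jaw":9.1,"x":0.6,"y":2,"z":7.6,"ax":6.8,"ay":0,"az":0.3},{"jaw":9.1,"x":0.6,"y":2,"z":7.6,"ax":6.8,"ay":0,"az":0.3}], newtons=12)

```text
clock: 10.72
tool_pos: [0.5786, -0.028, 0.2906]
tcp_rot: [0.237, 0.69, 0.645, 0.224]
ft_force: [0.1, -0.0, 0.2]
width: 0.091
```

```bash
python3 - <<'E'
from h import *
np.set_printoptions(precision=3,suppress=True)
s=sensors.sense();print(s['tool_pos'],s['qpos'],s['ft_force'])
O=orient(86,38); z=O.as_matrix()[:,2]
for i in range(2): s=sensors.sense(); im=cams.camera('wrist')
cv2.imwrite("pics/w5raw.png",im[...,::-1]); np.savez('w5.npz',im=im,T=T_tool(s))
TCP=np.array([.6125,-.031,.2415])
chain([(TCP,O)])
E
```

```text
[ 0.579 -0.028  0.291] [ 0.201 -0.05  -0.229  2.244  0.165  0.287  1.329] [ 0.11 -0.04  0.23]
x -0.11 y -0.38 z 6.09 | ax 0.3 ay -0.3 az 0.1
```

servo_tool(commands=[{"jaw":9.1,"x":-0.1,"y":-0.4,"z":2,"ax":0,"ay":0,"az":0},{"jaw":9.1,"x":-0.1,"y":-0.4,"z":4,"ax":0,"ay":0,"az":0},{"jaw":9.1,"x":-0.1,"y":-0.4,"z":5.5,"ax":0,"ay":0,"az":0},{"jaw":9.1,"x":-0.1,"y":-0.4,"z":6,"ax":0,"ay":0,"az":0},{"jaw":9.1,"x":-0.1,"y":-0.4,"z":6,"ax":0,"ay":0,"az":0}], newtons=12)

```text
clock: 11.23
tool_pos: [0.612, -0.03, 0.2418]
tcp_rot: [0.239, 0.689, 0.646, 0.225]
ft_force: [-0.5, -0.1, 0.5]
width: 0.0909
```

```bash
python3 - <<'E'
from h import *
np.set_printoptions(precision=3,suppress=True)
s=sensors.sense();print(s['tool_pos'],s['qpos'],s['ft_force'])
O=orient(86,38)
chain([(np.array([.6125,-.031,.2415]),O)])
for i in range(2): im=cams.camera('wrist')
a=cv2.cvtColor(cams.camera('scene'),cv2.COLOR_RGB2BGR)[150:240,200:310]; a=cv2.resize(a,None,fx=3.2,fy=3.2)
b=cv2.cvtColor(im,cv2.COLOR_RGB2BGR)[130:310,180:400]; b=cv2.resize(b,None,fx=2,fy=2)
h=max(a.shape[0],b.shape[0]); o=np.zeros((h,a.shape[1]+b.shape[1],3),np.uint8); o[:a.shape[0],:a.shape[1]]=a; o[:b.shape[0],a.shape[1]:]=b; cv2.imwrite("pics/w6.png",o); print(o.shape)
E
```

```text
[ 0.612 -0.03   0.242] [ 0.546  0.12  -0.603  2.224  0.702  0.194  0.828] [-0.515 -0.086  0.505]
x -0.09 y 0.03 z 0.06 | ax 0.3 ay -0.3 az 0.2
(360, 792, 3)
```

View pics/w6.png

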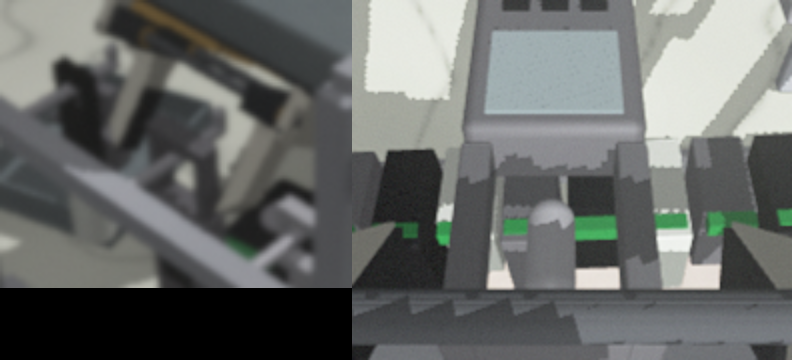

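servo_tool(commands=[{"jaw":5,"x":0,"y":0,"z":0,"ax":0,"ay":0,"az":0},{"jaw":5,"x":0,"y":0,"z":0,"ax":0,"ay":0,"az":0},{"jaw":5,"x":0,"y":0,"z":0,"ax":0,"ay":0,"az":0},{"jaw":5,"x":0,"y":0,"z":0,"ax":0,"ay":0,"az":0},{"jaw":5,"x":0,"y":0,"z":0,"ax":0,"ay":0,"az":0}], newtons=14)

```text
clock: 11.8
tool_pos: [0.612, -0.0299, 0.2414]
tcp_rot: [0.238, 0.689, 0.646, 0.225]
ft_force: [-0.1, -0.9, 0.3]
width: 0.0623
```

servo_tool(commands=[{"jaw":5,"x":0,"y":0,"z":0,"ax":0,"ay":0,"az":0},{"jaw":5,"x":0,"y":0,"z":0,"ax":0,"ay":0,"az":0},{"jaw":5,"x":0,"y":0,"z":0,"ax":0,"ay":0,"az":0},{"jaw":5,"x":0,"y":0,"z":0,"ax":0,"ay":0,"az":0},{"jaw":5,"x":0,"y":0,"z":0,"ax":0,"ay":0,"az":0}])

```text
clock: 12.22
tool_pos: [0.612, -0.0305, 0.2411]
tcp_rot: [0.238, 0.69, 0.646, 0.225]
ft_force: [-1.5, -0.8, 2.2]
width: 0.0538
```

```bash
python3 - <<'E'
from h import *
np.set_printoptions(precision=3,suppress=True)
s=sensors.sense();print(s['tool_pos'],s['qpos'],s['ft_force'],s['width'])
p,r=s['tool_pos'],rot(s); x=np.array([np.cos(np.radians(-4)),np.sin(np.radians(-4)),0]); up=np.array([0,0,.025])
# all relative to now; then retreat along rack -x
for w in [p+up/5,p+up,p+up-.03*x,p+up-.085*x]: print(delta(p,r,w,r))
print(delta(p,r,p-.06*x,r))
E
```

```text
[ 0.612 -0.03   0.241] [ 0.538  0.12  -0.593  2.224  0.693  0.192  0.835] [-1.459 -0.774  2.174] 0.053789099591165256
x 0.00 y 0.31 z -0.39 | ax 0.0 ay 0.0 az 0.0
x 0.01 y 1.55 z -1.96 | ax 0.0 ay 0.0 az 0.0
x 0.02 y -0.81 z -3.82 | ax 0.0 ay 0.0 az 0.0
x 0.05 y -5.12 z -7.23 | ax 0.0 ay 0.0 az 0.0
x 0.03 y -4.71 z -3.72 | ax 0.0 ay 0.0 az 0.0
```

servo_tool(commands=[{"jaw":5,"x":0,"y":0.15,"z":-0.2,"ax":0,"ay":0,"az":0},{"jaw":5,"x":0,"y":0.5,"z":-0.63,"ax":0,"ay":0,"az":0},{"jaw":5,"x":0,"y":1,"z":-1.26,"ax":0,"ay":0,"az":0},{"jaw":5,"x":0,"y":1.55,"z":-1.96,"ax":0,"ay":0,"az":0},{"jaw":5,"x":0,"y":1.55,"z":-1.96,"ax":0,"ay":0,"az":0}])

```text
clock: 12.63
tool_pos: [0.6123, -0.0297, 0.267]
tcp_rot: [0.238, 0.689, 0.646, 0.226]
ft_force: [0.0, -0.1, -3.1]
width: 0.0541
```

```bash
python3 - <<'E'
from h import *
np.set_printoptions(precision=3,suppress=True)
s=sensors.sense();print(s['tool_pos'],s['qpos'],s['ft_force'],s['torque'],s['width'])
im=cams.camera('wrist'); np.savez('w7.npz',im=im,T=T_tool(s))
b=cv2.cvtColor(im,cv2.COLOR_RGB2BGR)[100:310,180:400]; cv2.imwrite("pics/w7.png",cv2.resize(b,None,fx=2.5,fy=2.5))
E
```

```text
[ 0.612 -0.03   0.267] [ 0.664  0.082 -0.712  2.195  0.467  0.241  1.059] [ 0.009 -0.148 -3.089] [ 0.18   0.8   -0.005] 0.054148535501500984
```

View pics/w7.png

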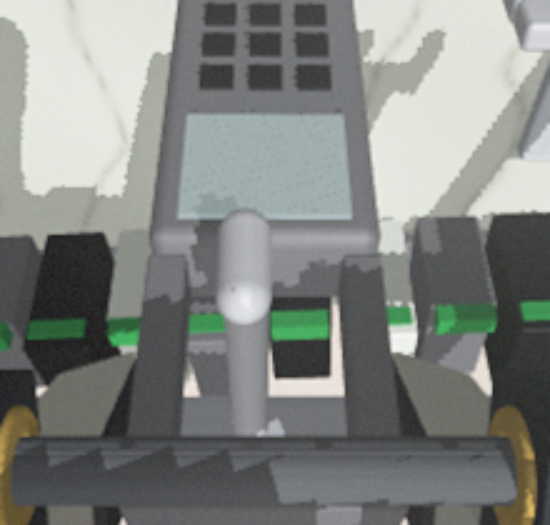

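servo_tool(commands=[{"jaw":5,"x":0,"y":-0.8,"z":-0.63,"ax":0,"ay":0,"az":0},{"jaw":5,"x":0,"y":-2.2,"z":-1.74,"ax":0,"ay":0,"az":0},{"jaw":5,"x":0,"y":-3.8,"z":-3,"ax":0,"ay":0,"az":0},{"jaw":5,"x":0.1,"y":-5.3,"z":-4.19,"ax":0,"ay":0,"az":0},{"jaw":5,"x":0.1,"y":-6.7,"z":-5.29,"ax":0,"ay":0,"az":0}])

```text
clock: 13.1
tool_pos: [0.5248, -0.0239, 0.2646]
tcp_rot: [0.237, 0.69, 0.646, 0.224]
ft_force: [0.1, 0.0, -3.2]
width: 0.0537
```

```bash
python3 - <<'E'
from h import *
np.set_printoptions(precision=3,suppress=True)
s=sensors.sense();print(s['tool_pos'],s['qpos'],s['ft_force'],s['torque'],s['width'])
# handset origin relative to TCP in tool frame, from grasp: H=(.606,-.031,.109) at TCP (.612,-.0305,.2412)
O=orient(86,38); h=O.inv().apply(np.array([.6055,-.0305,.109])-[.612,-.0303,.2412]); print("h tool",h*1000)
def tcp(H,yaw): Oc=orient(90+yaw,38); return np.array(H)-Oc.apply(h),Oc
y=9.8
chain([tcp((.52,.05,.14),-4),tcp((.505,.18,.14),y),tcp((.495,.2885,.14),y),tcp((.495,.2885,.085),y),tcp((.495,.2885,.014),y)])
print(tcp((.495,.2885,.14),y)[0],tcp((.495,.2885,.014),y)[0])
E
```

```text
[ 0.525 -0.024  0.265] [ 0.667 -0.135 -0.661  2.365 -0.156  0.221  1.627] [ 0.057  0.045 -3.207] [ 0.115  1.071 -0.063] 0.0536816156418115
h tool [ -0.653 -86.489 100.192]
x 7.41 y 0.21 z -0.77 | ax 0.1 ay -0.3 az 0.1
x 13.02 y -1.92 z -1.50 | ax -0.0 ay 8.5 az -10.9
x 10.86 y 0.68 z 0.53 | ax 0.0 ay 0.0 az 0.0
x 0.00 y -3.39 z 4.33 | ax 0.0 ay 0.0 az 0.0
x 0.00 y -4.37 z 5.59 | ax 0.0 ay 0.0 az 0.0
[0.501 0.29  0.272] [0.501 0.29  0.146]
```

```bash
cat > fk.py <<'E'
from h import *
from scipy.optimize import least_squares
import itertools
D=[([1.516,.502,-.427,1.551,.221,1.138,-.21],[.203,-.617,.226]),
([.39974,.40930,-1.12475,1.84212,.40077,1.14633,-.70163],[.4643,.2270,.2489]),
([1.24974,.62682,-.91042,1.93909,.6327,.89679,.17998],[.44023,-.29788,.09165]),
([1.38168,.45543,-1.06686,1.82879,.44102,1.12159,.32795],[.44196,-.29846,.22789]),
([1.70661,.23489,-1.45106,1.94475,.26054,1.17954,.94473],[.39564,-.19829,.29248]),
([1.66676,-.12071,-1.37731,1.9578,-.11412,1.20843,1.65341],[.40249,-.09871,.31993]),
([.16774,-.30688,-.15815,2.27807,.06716,.74502,1.37802],[.42784,-.05202,.31416]),
([.134,-.217,-.126,2.214,.017,.621,1.488],[.499,-.036,.330]),
([.158,-.305,-.169,2.423,.055,.238,1.436],[.505,-.031,.326]),
([.201,-.05,-.229,2.244,.165,.287,1.329],[.579,-.028,.291]),
([.546,.12,-.603,2.224,.702,.194,.828],[.612,-.030,.242]),
([.538,.12,-.593,2.224,.693,.192,.835],[.612,-.030,.241]),
([.664,.082,-.712,2.195,.467,.241,1.059],[.612,-.030,.267]),
([.667,-.135,-.661,2.365,-.156,.221,1.627],[.525,-.024,.265])]
Rz=lambda a:R.from_euler('z',a); Ry=lambda a:R.from_euler('y',a)
def fk(q,p,sg):
    h0,L1,e1,L2,e2,L3,e3,c1,c7=p
    A=Rz(sg[0]*q[0]+c1)*Ry(q[1])*Rz(sg[1]*q[2]); x=np.array([0,0,h0])+A.apply([e1,0,L1])
    A=A*Ry(q[3])*Rz(sg[2]*q[4]); x=x+A.apply([e2,0,L2])
    A=A*Ry(q[5])*Rz(sg[3]*q[6]+c7); return x+A.apply([e3,0,L3]),A
p0=[.3,.4,0,.4,0,.25,0,0,0]
if __name__=="__main__":
    best=None
    for sg in itertools.product([1,-1],repeat=3):
        sg=(*sg,-1)
        f=lambda p:np.concatenate([fk(q,p,sg)[0]-x for q,x in D])
        r=least_squares(f,p0,x_scale=.1)
        print(sg,np.sqrt(np.mean(r.fun**2)),np.round(r.x,3))
E
python3 fk.py
```

```text
(1, 1, 1, -1) 0.15616072536168935 [ 0.402 -0.857  0.69  -0.635 -0.64   0.085  0.292  0.575  0.47 ]
(1, 1, -1, -1) 0.1260971104028221 [ 1.023 -0.359  0.601 -0.161  0.084  0.26   0.659  1.204  0.76 ]
(1, -1, 1, -1) 0.1637506686087568 [ 0.397 -1.585  0.545 -1.12  -1.394  0.194  0.357 -0.319  1.403]
(1, -1, -1, -1) 0.19385430718919197 [ 1.873  0.088 -0.304  0.361  0.567  1.165  0.121 -0.1    0.532]
(-1, 1, 1, -1) 0.15822818786032344 [ 5.230e-01  8.890e-01 -3.350e-01  4.350e-01  1.000e-03  9.820e-01
  8.300e-02  6.920e-01  1.176e+00]
(-1, 1, -1, -1) 0.1603277322641959 [-0.161  0.6   -0.17  -0.005 -0.672  0.7   -0.141  0.598 -1.468]
(-1, -1, 1, -1) 0.026561145395129482 [ 0.082  0.454  0.097  0.306 -0.144  0.244 -0.015 -0.083  0.478]
(-1, -1, -1, -1) 0.0030840126625819955 [ 0.35   0.497  0.006  0.456 -0.003  0.369  0.005 -0.048  1.868]
```

```bash
cat > ik.py <<'E'
from fk import *
np.set_printoptions(precision=3,suppress=True)
sg=(-1,-1,-1,-1)
s=sensors.sense(); qn=np.array(s['qpos']); Rn=rot(s)
# fit geometry, then c7 & sign from orientation rows known
f=lambda p:np.concatenate([np.r_[fk(q,np.r_[p,0],sg)[0]-x] for q,x in D])
p=least_squares(f,[.35,.5,0,.45,0,.37,0,0],x_scale=.1).x
for s7 in (1,-1):
    for q,O in [(qn,Rn),(np.array(D[0][0]),R.from_quat([.81,-.586,-.001,-.001]))]:
        A=fk(q,np.r_[p,0],(*sg[:3],s7))[1]; print(s7,(A.inv()*O).as_rotvec())
lo=np.array([-2.88,-.31,-1.54,.2,-1.41,.19,-2.57]);hi=np.array([2.88,2.03,1.56,2.42,4.55,2.02,2.57])
def ik(X,O,q0,s7,c7):
    P=np.r_[p,c7]; S=(*sg[:3],s7)
    def g(q):
        x,A=fk(q,P,S); return np.r_[(x-X)*10,(A.inv()*O).as_rotvec()*2,(q-q0)*.003]
    r=least_squares(g,np.clip(q0,lo+1e-3,hi-1e-3),bounds=(lo,hi)); x,A=fk(r.x,P,S)
    return r.x,np.linalg.norm(x-X)*1000,np.degrees(np.linalg.norm((A.inv()*O).as_rotvec()))
if __name__=="__main__":
    c=[];
    for s7 in(-1,1):
        A=fk(qn,np.r_[p,0],(*sg[:3],s7))[1]; c7=(A.inv()*Rn).as_rotvec()[2]
        if s7==-1: c7m=c7
    for tilt in (38,):
        q=qn
        for X in [(.525,.05,.275),(.515,.18,.272),(.501,.29,.272),(.501,.29,.22),(.501,.29,.18),(.501,.29,.146)]:
            q,e,a=ik(np.array(X),orient(86 if X[1]<.1 else 99.8,tilt),q,-1,c7m); print(tilt,X,q,"%.1f mm %.1f deg"%(e,a))
E
python3 ik.py
```

```text
1 [ 0.002  0.026 -0.146]
1 [-0.002 -0.001 -2.764]
-1 [-0.041  0.     3.108]
-1 [0.002 0.    3.1  ]
38 (0.525, 0.05, 0.275) [ 0.767 -0.214 -0.916  2.347 -0.123  0.275  1.422] 0.0 mm 0.0 deg
38 (0.515, 0.18, 0.272) [ 0.704 -0.186 -1.094  2.317 -0.104  0.26   1.403] 0.0 mm 0.0 deg
38 (0.501, 0.29, 0.272) [ 0.284  0.054 -1.085  2.216  0.924  0.493  0.221] 0.0 mm 0.0 deg
38 (0.501, 0.29, 0.22) [ 0.139  0.199 -0.992  2.269  1.3    0.532 -0.143] 0.0 mm 0.0 deg
38 (0.501, 0.29, 0.18) [ 0.063  0.311 -0.941  2.3    1.539  0.584 -0.369] 0.0 mm 0.0 deg
38 (0.501, 0.29, 0.146) [ 0.018  0.411 -0.908  2.321  1.712  0.644 -0.525] 0.0 mm 0.0 deg
```

servo_tool(commands=[{"jaw":5,"x":1.2,"y":0.2,"z":-0.8,"ax":0,"ay":0,"az":0},{"jaw":5,"x":3,"y":0.2,"z":-0.8,"ax":0,"ay":0,"az":0},{"jaw":5,"x":5,"y":0.2,"z":-0.8,"ax":0,"ay":0,"az":0},{"jaw":5,"x":6.5,"y":0.2,"z":-0.8,"ax":0,"ay":0,"az":0},{"jaw":5,"x":7.4,"y":0.2,"z":-0.8,"ax":0,"ay":0,"az":0}])

```text
clock: 13.52
tool_pos: [0.5276, 0.0523, 0.2732]
tcp_rot: [0.238, 0.689, 0.647, 0.225]
ft_force: [0.6, -0.2, -3.0]
width: 0.0541
```

servo_tool(commands=[{"jaw":5,"x":2,"y":-0.3,"z":-0.3,"ax":0,"ay":1.6,"az":-2},{"jaw":5,"x":5,"y":-0.8,"z":-0.6,"ax":0,"ay":3.4,"az":-4.4},{"jaw":5,"x":8,"y":-1.2,"z":-0.9,"ax":0,"ay":5.1,"az":-6.6},{"jaw":5,"x":11,"y":-1.6,"z":-1.2,"ax":0,"ay":6.8,"az":-8.8},{"jaw":5,"x":13,"y":-1.9,"z":-1.5,"ax":0,"ay":8.5,"az":-10.9}])

```text
clock: 13.93
tool_pos: [0.5114, 0.1845, 0.2739]
tcp_rot: [0.21, 0.605, 0.726, 0.252]
ft_force: [0.6, 0.4, -3.3]
width: 0.0538
```

```bash
cat > pl.py <<'E'
from h import *
np.set_printoptions(precision=4,suppress=True)
s=sensors.sense();print(s['tool_pos'],s['qpos'],s['ft_force'],s['width'])
h=np.array([-.65,-86.5,100.2])/1000; y=9.8
def tcp(H,yaw,t=38): Oc=orient(90+yaw,t); return np.array(H)-Oc.apply(h),Oc
E
python3 - <<'E'
from pl import *
print("H now",s['tool_pos']+rot(s).apply(h))
chain([tcp((.495,.2885,.14),y),tcp((.495,.2885,.085),y)])
E
```

```text
[0.5114 0.1845 0.2739] [ 0.7775 -0.1761 -1.1893  2.3031  0.0312  0.2559  1.2631] [ 0.6124  0.375  -3.2583] 0.053783504757318114
H now [0.5058 0.1829 0.1416]
x 10.58 y 0.61 z 0.70 | ax 0.3 ay -0.4 az 0.4
x 0.00 y -3.39 z 4.33 | ax 0.0 ay 0.0 az 0.0
```

servo_tool(commands=[{"jaw":5,"x":2,"y":0.1,"z":0.1,"ax":0,"ay":0,"az":0},{"jaw":5,"x":5,"y":0.3,"z":0.3,"ax":0,"ay":0,"az":0},{"jaw":5,"x":8,"y":0.5,"z":0.5,"ax":0,"ay":0,"az":0},{"jaw":5,"x":10,"y":0.6,"z":0.7,"ax":0,"ay":0,"az":0},{"jaw":5,"x":10.6,"y":0.6,"z":0.7,"ax":0,"ay":0,"az":0}])

```text
clock: 14.35
tool_pos: [0.4958, 0.2817, 0.2822]
tcp_rot: [0.209, 0.607, 0.723, 0.255]
ft_force: [-0.5, -1.3, -2.4]
width: 0.0541
```

servo_tool(commands=[{"jaw":5,"x":0,"y":0,"z":0,"ax":0,"ay":0,"az":0},{"jaw":5,"x":0,"y":0,"z":0,"ax":0,"ay":0,"az":0},{"jaw":5,"x":0,"y":0,"z":0,"ax":0,"ay":0,"az":0}])

```text
clock: 14.6
tool_pos: [0.4944, 0.2801, 0.2803]
tcp_rot: [0.209, 0.606, 0.725, 0.253]
ft_force: [-0.2, 1.1, -3.4]
width: 0.0542
```

```bash
python3 - <<'E'
from pl import *
print("H now",s['tool_pos']+rot(s).apply(h),rot(s).as_matrix()[2])
chain([tcp((.495,.2885,.085),y)])
E
```

```text
[0.4944 0.2801 0.2803] [ 0.9689 -0.3058 -1.5341  2.2187 -0.0567  0.3206  1.1362] [-0.1913  1.0923 -3.4277] 0.05415771695135391
H now [0.4888 0.279  0.148 ] [ 0.0046  0.6201 -0.7845]
x 0.85 y -3.24 z 5.48 | ax 0.3 ay -0.5 az 0.2
```

servo_tool(commands=[{"jaw":5,"x":0.2,"y":-0.6,"z":1,"ax":0,"ay":0,"az":0},{"jaw":5,"x":0.4,"y":-1.2,"z":2,"ax":0,"ay":0,"az":0},{"jaw":5,"x":0.6,"y":-1.8,"z":3,"ax":0,"ay":0,"az":0},{"jaw":5,"x":0.8,"y":-2.4,"z":4,"ax":0,"ay":0,"az":0},{"jaw":5,"x":0.8,"y":-2.4,"z":4,"ax":0,"ay":0,"az":0}])

```text
clock: 15.02
tool_pos: [0.478, 0.2712, 0.2567]
tcp_rot: [0.204, 0.605, 0.726, 0.257]
ft_force: [-1.4, -0.7, -3.6]
width: 0.0541
```

```bash
python3 - <<'E'
from pl import *
print("H now",s['tool_pos']+rot(s).apply(h),rot(s).as_matrix()[2])
chain([tcp((.495,.2885,.085),y)])
E
```

```text
[0.478  0.2712 0.2567] [ 0.9551 -0.3058 -1.5345  2.2856 -0.0812  0.2521  1.1493] [-1.38   -0.6505 -3.5984] 0.0541404358322584
H now [0.4722 0.2714 0.1245] [ 0.0142  0.6203 -0.7842]
x 1.38 y -0.39 z 4.76 | ax 0.3 ay -1.2 az 0.2
```

```bash
sed -i 's/^    for s7 in(-1,1)/    pass\n    for s7 in(-1,)/' ik.py; cat > scan.py <<'E'
from ik import *
A=fk(qn,np.r_[p,0],(*sg[:3],-1))[1]; c7=3.104; S=(-1,-1,-1,-1); P=np.r_[p,c7]
def fam(X,O,j3s,q0):
    for j3 in j3s:
        best=None
        for st in (q0,np.array([-.5,.1,0,2.2,0,.5,1.6]),np.array([.28,.05,-1.1,2.2,.9,.5,.2]),np.array([-.8,.1,.5,2.2,-.5,.5,2.])):
            st=st.copy(); st[2]=j3; l=lo.copy();u=hi.copy(); l[2]=j3-1e-4;u[2]=j3+1e-4
            def g(q):
                x,A=fk(q,P,S); return np.r_[(x-X)*10,(A.inv()*O).as_rotvec()*2]
            r=least_squares(g,np.clip(st,l+1e-5,u-1e-5),bounds=(l,u)); 
            if best is None or r.cost<best.cost: best=r
        m=np.minimum(best.x-lo,hi-best.x)
        print(j3,"cost %.1e"%best.cost,best.x,"margin %.2f j%d"%(m.min(),m.argmin()+1))
if __name__=="__main__":
    for X,yaw in [((.501,.29,.272),9.8),((.501,.29,.146),9.8),((.5,.26,.27),25)]:
        print(X,yaw); fam(np.array(X),orient(90+yaw,38),np.arange(-1.5,1.3,.3),qn)
E
python3 scan.py
```

```text
1 [-0.01   0.025  0.81 ]
1 [-0.002 -0.001 -2.764]
-1 [-0.041  0.001  3.108]
-1 [0.002 0.    3.1  ]
(0.501, 0.29, 0.272) 9.8
-1.5 cost 5.7e-16 [ 0.61   0.202 -1.5    2.216  1.126  0.634  0.057] margin 0.04 j3
-1.2 cost 6.8e-17 [ 0.39   0.068 -1.2    2.216  0.949  0.507  0.196] margin 0.20 j4
-0.8999999999999999 cost 2.0e-17 [ 0.108  0.041 -0.9    2.216  0.898  0.48   0.238] margin 0.20 j4
-0.5999999999999999 cost 4.7e-13 [-0.183  0.031 -0.6    2.216  0.873  0.468  0.259] margin 0.20 j4
-0.2999999999999998 cost 1.7e-17 [-0.478  0.027 -0.3    2.217  0.856  0.461  0.274] margin 0.20 j4
2.220446049250313e-16 cost 1.9e-18 [-0.773  0.026 -0.     2.217  0.841  0.454  0.287] margin 0.20 j4
0.30000000000000027 cost 3.8e-18 [-1.069  0.027  0.3    2.217  0.826  0.448  0.299] margin 0.20 j4
0.6000000000000005 cost 2.4e-18 [-1.363  0.031  0.6    2.217  0.807  0.441  0.316] margin 0.20 j4
0.9000000000000004 cost 1.1e-16 [-1.655  0.041  0.9    2.217  0.778  0.43   0.341] margin 0.20 j4
1.2000000000000002 cost 2.3e-16 [-1.938  0.067  1.2    2.217  0.711  0.408  0.4  ] margin 0.20 j4
(0.501, 0.29, 0.1
[... 1246 characters left out ...]
 0.04 j6
-0.5999999999999999 cost 2.8e-17 [ 0.069 -0.056 -0.6    2.293  0.029  0.232  1.445] margin 0.04 j6
-0.2999999999999998 cost 6.7e-18 [-0.241 -0.048 -0.3    2.293  0.116  0.234  1.363] margin 0.04 j6
2.220446049250313e-16 cost 6.3e-18 [-0.549 -0.046 -0.     2.293  0.186  0.236  1.297] margin 0.05 j6
0.30000000000000027 cost 4.1e-17 [-0.857 -0.048  0.3    2.293  0.254  0.239  1.232] margin 0.05 j6
0.6000000000000005 cost 1.7e-20 [-1.167 -0.056  0.6    2.293  0.335  0.245  1.156] margin 0.05 j6
0.9000000000000004 cost 1.2e-17 [-1.483 -0.075  0.9    2.293  0.455  0.257  1.044] margin 0.07 j6
1.2000000000000002 cost 1.4e-16 [-1.825 -0.14   1.2    2.293  0.712  0.3    0.806] margin 0.11 j6
```

```bash
cat > sim.py <<'E'
from ik import *
S=(-1,-1,-1,-1)
def err(q,X,O,P):
    x,A=fk(q,P,S); return np.r_[X-x,(O*A.inv()).as_rotvec()*.3]
def c7fit(q,O):
    A=fk(q,np.r_[p,0],S)[1]; return (A.inv()*O).as_rotvec()[2]
def path(q,x0,O0,wps,P,lim=.004):
    q=q.copy()
    for X,O in wps:
        X=np.array(X); n=int(np.ceil(max(np.linalg.norm(X-x0)/.005,np.degrees((O0.inv()*O).magnitude())/1)))
        rv=(O0.inv()*O).as_rotvec()
        for i in range(1,n+1):
            Xi=x0+(X-x0)*i/n; Oi=O0*R.from_rotvec(rv*i/n)
            for k in range(4):
                e=err(q,Xi,Oi,P); J=np.array([(err(q,Xi,Oi,P)-err(q+d,Xi,Oi,P))/1e-5 for d in np.eye(7)*1e-5]).T
                free=np.ones(7,bool)
                for _ in range(3):
                    Jf=J*free; dq=Jf.T@np.linalg.solve(Jf@Jf.T+1e-5*np.eye(6),e); dq=np.clip(dq,-.1,.1)
                    bad=((q+dq<lo+lim)|(q+dq>hi-lim))&free
                    if not bad.any(): break
                    free&=~bad
                q=np.clip(q+dq,lo+lim,hi-lim)
        e=err(q,X,O,P); x0,O0=X,O
        print(X,q,"err %.1f mm %.1f deg"%(np.linalg.norm(e[:3])*1e3,np.degrees(np.linalg.norm(e[3:])/.3)))
    return q
if __name__=="__main__":
    P=np.r_[p,3.104]
    print("validate"); q=np.array([.667,-.135,-.661,2.365,-.156,.221,1.627]);x0,O0=fk(q,P,S)
    path(q,x0,O0,[((.5276,.0523,.2732),orient(86,38)),((.5114,.1845,.2739),orient(99.8,38)),((.501,.29,.272),orient(99.8,38))],P)
    x0,O0=fk(qn,P,S); 
    for nm,w in {"out":[((.52,.30,.30),orient(99.8,38)),((.58,.32,.28),orient(99.8,38)),((.56,.32,.24),orient(99.8,38)),((.501,.29,.24),orient(99.8,38)),((.501,.29,.146),orient(99.8,38))],
      "yawr":[((.478,.24,.27),orient(120,38)),((.54,.30,.28),orient(120,38)),((.57,.32,.26),orient(99.8,38)),((.501,.29,.24),orient(99.8,38)),((.501,.29,.146),orient(99.8,38))],
      "back":[((.54,.20,.27),orient(99.8,38)),((.57,.25,.27),orient(90,38)),((.58,.30,.25),orient(95,38)),((.501,.29,.24),orient(99.8,38)),((.501,.29,.146),orient(99.8,38))]}.items():
        print(nm); path(qn,x0,O0,w,P)
E
python3 sim.py
```

```text
1 [-0.01   0.025  0.81 ]
1 [-0.002 -0.001 -2.764]
-1 [-0.041  0.001  3.108]
-1 [0.002 0.    3.1  ]
validate
[0.528 0.052 0.273] [ 0.774 -0.202 -0.934  2.344 -0.074  0.269  1.365] err 0.0 mm 0.0 deg
[0.511 0.184 0.274] [ 0.668 -0.192 -1.073  2.317 -0.08   0.268  1.362] err 0.0 mm 0.0 deg
[0.501 0.29  0.272] [ 0.935 -0.303 -1.529  2.224 -0.07   0.318  1.12 ] err 3.5 mm 0.3 deg
out
[0.52 0.3  0.3 ] [ 0.968 -0.306 -1.535  2.147 -0.098  0.388  1.163] err 2.4 mm 0.3 deg
[0.58 0.32 0.28] [ 1.053 -0.306 -1.535  2.148 -0.396  0.33   1.508] err 52.1 mm 4.3 deg
[0.56 0.32 0.24] [ 1.022 -0.306 -1.535  2.225 -0.462  0.267  1.557] err 63.3 mm 4.5 deg
[0.501 0.29  0.24 ] [ 0.951 -0.306 -1.535  2.284 -0.198  0.243  1.251] err 20.4 mm 1.7 deg
[0.501 0.29  0.146] [ 1.016 -0.306 -1.535  2.384 -0.851  0.216  1.95 ] err 83.0 mm 5.7 deg
yawr
[0.478 0.24  0.27 ] [ 0.073 -0.123 -0.502  2.348 -0.512  0.273  2.104] err 0.0 mm 0.0 deg
[0.54 0.3  0.28] [ 0.105  0.059 -0.665  2.173  0.095  0.26   1.469] err 0.0 mm 0.0 deg
[0.57 0.32 0.26] [-0.366  0.191 -0.393  2.076  0.963  0.471  0.229] err 0.0 mm 0.0 deg
[0.501 0.29  0.24 ] [-0.401  0.085 -0.388  2.251  1.046  0.429  0.076] err 0.0 mm 0.0 deg
[0.501 0.29  0.146] [-0.487  0.286 -0.318  2.321  1.683  0.42  -0.584] err 0.0 mm 0.0 deg
back
[0.54 0.2  0.27] [ 1.048 -0.157 -1.469  2.258  0.008  0.253  1.267] err 0.0 mm 0.0 deg
[0.57 0.25 0.27] [ 1.066 -0.285 -1.528  2.19  -0.071  0.323  1.1  ] err 36.3 mm 3.5 deg
[0.58 0.3  0.25] [ 1.038 -0.285 -1.528  2.204 -0.277  0.278  1.343] err 66.4 mm 5.2 deg
[0.501 0.29  0.24 ] [ 0.934 -0.285 -1.528  2.286 -0.113  0.24   1.172] err 21.8 mm 1.8 deg
[0.501 0.29  0.146] [ 1.003 -0.285 -1.528  2.375 -0.712  0.22   1.818] err 84.9 mm 5.9 deg
```

```bash
python3 - <<'E'
from pl import *
w=[((.478,.24,.272),orient(120,38)),((.54,.30,.28),orient(120,38)),((.57,.32,.265),orient(99.8,38)),((.501,.29,.24),orient(99.8,38))]
chain(w)
E
```

```text
[0.478  0.2712 0.2567] [ 0.9551 -0.3058 -1.5345  2.2856 -0.0812  0.2521  1.1493] [-1.38   -0.6505 -3.5984] 0.0541404358322584
x -3.05 y 0.52 z -1.59 | ax 0.5 ay 11.3 az -15.7
x 2.10 y 7.09 z 4.52 | ax 0.0 ay 0.0 az 0.0
x 0.23 y 1.91 z 3.40 | ax 0.0 ay -12.4 az 15.9
x -1.78 y -7.30 z -2.53 | ax 0.0 ay 0.0 az 0.0
```

servo_tool(commands=[{"jaw":5,"x":-0.6,"y":0.1,"z":-0.3,"ax":0,"ay":2.3,"az":-3.1},{"jaw":5,"x":-1.2,"y":0.2,"z":-0.6,"ax":0,"ay":4.5,"az":-6.2},{"jaw":5,"x":-1.8,"y":0.3,"z":-1,"ax":0.2,"ay":6.8,"az":-9.4},{"jaw":5,"x":-2.4,"y":0.4,"z":-1.3,"ax":0.4,"ay":9,"az":-12.5},{"jaw":5,"x":-3,"y":0.5,"z":-1.6,"ax":0.5,"ay":11.3,"az":-15.7}])

```text
clock: 15.43
tool_pos: [0.4795, 0.2461, 0.2726]
tcp_rot: [0.172, 0.499, 0.803, 0.279]
ft_force: [0.4, -0.1, -2.9]
width: 0.0539
```

```bash
python3 - <<'E'
from pl import *
w=[((.478,.24,.272),orient(120,38)),((.54,.30,.28),orient(120,38))]
chain(w[:1]);chain(w[1:])
E
```

```text
[0.4795 0.2461 0.2726] [ 0.3036 -0.1264 -0.8007  2.3285 -0.2212  0.239   1.7024] [ 0.4049 -0.0671 -2.9365] 0.0539440010909191
x -0.48 y -0.35 z -0.21 | ax 0.2 ay 2.2 az -2.9
x 2.15 y 6.60 z 4.26 | ax 0.2 ay 2.2 az -2.9
```

Unstuck, as the simulation predicted. I'll continue outward along the radial heading.

servo_tool(commands=[{"jaw":5,"x":0.4,"y":1.2,"z":0.8,"ax":0,"ay":1.2,"az":-1.5},{"jaw":5,"x":1,"y":3,"z":1.9,"ax":0,"ay":2.2,"az":-2.9},{"jaw":5,"x":1.6,"y":5,"z":3.2,"ax":0,"ay":2.2,"az":-2.9},{"jaw":5,"x":2.1,"y":6.6,"z":4.3,"ax":0.2,"ay":2.2,"az":-2.9},{"jaw":5,"x":2.1,"y":6.6,"z":4.3,"ax":0.2,"ay":2.2,"az":-2.9}])

```text
clock: 15.85
tool_pos: [0.5423, 0.3014, 0.2811]
tcp_rot: [0.163, 0.474, 0.818, 0.284]
ft_force: [0.2, -0.4, -1.9]
width: 0.0537
```

```bash
python3 - <<'E'
from pl import *
chain([((.57,.32,.265),orient(99.8,38))])
from sim import *
P=np.r_[p,3.104]; x0,O0=fk(qn,P,S)
path(qn,x0,O0,[((.57,.32,.265),orient(99.8,38)),((.501,.29,.24),orient(99.8,38)),((.501,.29,.146),orient(99.8,38))],P)
E
```

```text
[0.5423 0.3014 0.2811] [ 0.2964  0.0917 -0.8906  2.1585  0.3716  0.2744  1.1995] [ 0.1546 -0.3855 -1.9261] 0.05371593920348607
x 0.23 y 1.62 z 3.32 | ax 0.2 ay -12.5 az 15.7
1 [-0.01   0.025  0.709]
1 [-0.002 -0.001 -2.764]
-1 [-0.041  0.     3.108]
-1 [0.002 0.    3.1  ]
[0.57  0.32  0.265] [-0.168  0.205 -0.616  2.071  1.011  0.515  0.198] err 0.0 mm 0.0 deg
[0.501 0.29  0.24 ] [-0.19   0.096 -0.612  2.25   1.079  0.45   0.05 ] err 0.0 mm 0.0 deg
[0.501 0.29  0.146] [-0.295  0.312 -0.535  2.321  1.69   0.487 -0.567] err 0.0 mm 0.0 deg
```

servo_tool(commands=[{"jaw":5,"x":0.1,"y":0.3,"z":0.7,"ax":0,"ay":-2.5,"az":3.1},{"jaw":5,"x":0.1,"y":0.6,"z":1.3,"ax":0,"ay":-5,"az":6.3},{"jaw":5,"x":0.2,"y":1,"z":2,"ax":0.1,"ay":-7.5,"az":9.4},{"jaw":5,"x":0.2,"y":1.3,"z":2.7,"ax":0.2,"ay":-10,"az":12.6},{"jaw":5,"x":0.2,"y":1.6,"z":3.3,"ax":0.2,"ay":-12.5,"az":15.7}])

```text
clock: 16.27
tool_pos: [0.5641, 0.3148, 0.264]
tcp_rot: [0.201, 0.592, 0.74, 0.25]
ft_force: [-0.5, -0.6, -4.0]
width: 0.0534
```

```bash
python3 - <<'E'
from pl import *
chain([((.501,.29,.24),orient(99.8,38))])
E
```

```text
[0.5641 0.3148 0.264 ] [-0.1339  0.185  -0.6348  2.0885  0.9725  0.5033  0.2831] [-0.4741 -0.5763 -3.9548] 0.05340292700909515
x -1.03 y -6.78 z -2.16 | ax -0.6 ay -1.6 az 2.3
```

servo_tool(commands=[{"jaw":5,"x":-0.3,"y":-1.5,"z":-0.5,"ax":0,"ay":-1,"az":1.2},{"jaw":5,"x":-0.6,"y":-3.5,"z":-1.1,"ax":-0.3,"ay":-1.6,"az":2.3},{"jaw":5,"x":-0.9,"y":-5.5,"z":-1.7,"ax":-0.6,"ay":-1.6,"az":2.3},{"jaw":5,"x":-1,"y":-6.8,"z":-2.1,"ax":-0.6,"ay":-1.6,"az":2.3},{"jaw":5,"x":-1,"y":-6.8,"z":-2.1,"ax":-0.6,"ay":-1.6,"az":2.3}])

```text
clock: 16.68
tool_pos: [0.4974, 0.29, 0.2373]
tcp_rot: [0.208, 0.607, 0.726, 0.248]
ft_force: [-1.5, 0.4, -4.0]
width: 0.054
```

servo_tool(commands=[{"jaw":5,"x":0,"y":0,"z":0,"ax":0,"ay":0,"az":0},{"jaw":5,"x":0,"y":0,"z":0,"ax":0,"ay":0,"az":0},{"jaw":5,"x":0,"y":0,"z":0,"ax":0,"ay":0,"az":0}])

```text
clock: 16.93
tool_pos: [0.5017, 0.2916, 0.2409]
tcp_rot: [0.209, 0.607, 0.725, 0.25]
ft_force: [-0.1, -0.7, -2.4]
width: 0.0536
```

```bash
python3 - <<'E'
from pl import *
print("H",s['tool_pos']+rot(s).apply(h))
chain([((.501,.29,.215),orient(99.8,38))])
im=cams.camera("wrist"); a=cams.camera("scene"); np.savez("w8.npz",im=im,a=a,T=T_tool(s))
E
```

```text
[0.5017 0.2916 0.2409] [-0.1931  0.1013 -0.6319  2.2433  1.0861  0.4902  0.0361] [-0.1391 -0.7065 -2.4254] 0.05360417855406906
H [0.4955 0.2901 0.1086]
x -0.15 y -1.67 z 1.98 | ax 0.0 ay -0.3 az 0.2
```

servo_tool(commands=[{"jaw":5,"x":-0.1,"y":-0.5,"z":0.6,"ax":0,"ay":-0.2,"az":0.2},{"jaw":5,"x":-0.1,"y":-1.1,"z":1.3,"ax":0,"ay":-0.3,"az":0.2},{"jaw":5,"x":-0.15,"y":-1.67,"z":2,"ax":0,"ay":-0.3,"az":0.2},{"jaw":5,"x":-0.15,"y":-1.67,"z":2,"ax":0,"ay":-0.3,"az":0.2},{"jaw":5,"x":-0.15,"y":-1.67,"z":2,"ax":0,"ay":-0.3,"az":0.2}])

```text
clock: 17.45
tool_pos: [0.5, 0.2895, 0.2138]
tcp_rot: [0.21, 0.609, 0.724, 0.248]
ft_force: [0.2, 0.4, -3.0]
width: 0.0538
```

```bash
python3 - <<'E'
from pl import *
im=cams.camera("wrist"); s=sensors.sense(); im=cams.camera("wrist"); a=cams.camera("scene"); np.savez("w8.npz",im=im,a=a,T=T_tool(s))
H=s['tool_pos']+rot(s).apply(h); print(s['tool_pos'],"H",H,rot(s).as_matrix()[:,0])
c=cams.get_calibration("wrist");K=np.array(c["mtx"]);P=T_tool(s)@np.array(c["T_tool_cam"])
cy,sy=np.cos(np.radians(y)),np.sin(np.radians(y)); Ry_=np.array([[cy,-sy,0],[sy,cy,0],[0,0,1]])
for n,o,z,hx,hy in [("rim in",(.495,.2885,0),.064,.017,.031),("rim out",(.495,.2885,0),.064,.027,.041),("hs base",H*[1,1,0],H[2],.013,.027)]:
    print(n,[proj(K,P,np.array(o)+Ry_@[i*hx,j*hy,z]).round(0) for i,j in[(-1,-1),(-1,1),(1,1),(1,-1)]])
A=cv2.cvtColor(im,cv2.COLOR_RGB2BGR)[0:280,140:440]; A=cv2.resize(A,None,fx=1.8,fy=1.8); Ks,Ps,_=campose("scene")
u,v=proj(Ks,Ps,(.495,.2885,.08)).astype(int); print(u,v)
B=cv2.cvtColor(a,cv2.COLOR_RGB2BGR)[v-75:v+60,u-40:u+40]; B=cv2.resize(B,None,fx=3.1,fy=3.1,interpolation=cv2.INTER_CUBIC)
h_=max(A.shape[0],B.shape[0]); o=np.zeros((h_,A.shape[1]+B.shape[1],3),np.uint8); o[:A.shape[0],:A.shape[1]]=A; o[:B.shape[0],A.shape[1]:]=B; cv2.imwrite("pics/w8.png",o); print(o.shape)
E
```

```text
[0.5    0.2895 0.2138] [-0.2253  0.154  -0.614   2.2705  1.2388  0.4932 -0.1263] [ 0.2007  0.4329 -3.0041] 0.05384826005873429
[0.5002 0.2898 0.2144] H [0.4939 0.2879 0.0822] [-0.1702  0.9854 -0.0014]
rim in [array([246.,  79.]), array([322.,  79.]), array([318., 115.]), array([250., 115.])]
rim out [array([232.,  67.]), array([336.,  67.]), array([328., 124.]), array([240., 124.])]
hs base [array([249.,  95.]), array([318.,  95.]), array([315., 123.]), array([252., 123.])]
402 294
(504, 788, 3)
```

View pics/w8.png

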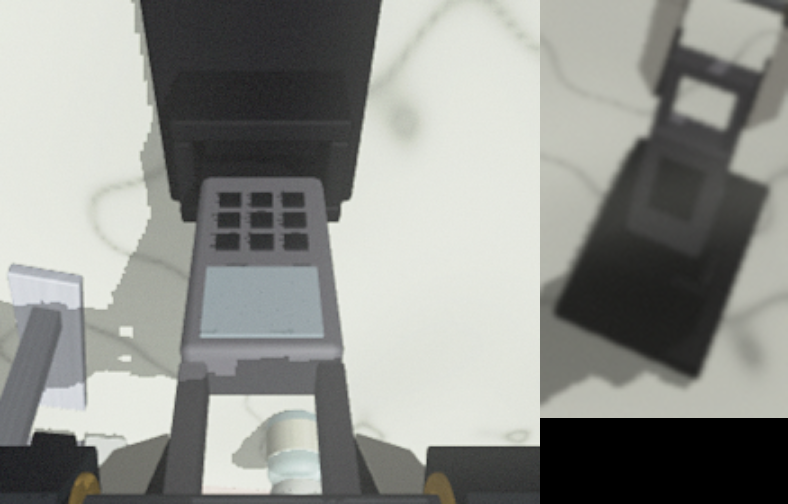

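servo_tool(commands=[{"jaw":5,"x":0,"y":-0.3,"z":0.39,"ax":0,"ay":0,"az":0},{"jaw":5,"x":0,"y":-0.6,"z":0.79,"ax":0,"ay":0,"az":0},{"jaw":5,"x":0,"y":-0.92,"z":1.18,"ax":0,"ay":0,"az":0},{"jaw":5,"x":0,"y":-1.23,"z":1.57,"ax":0,"ay":0,"az":0},{"jaw":5,"x":0,"y":-1.23,"z":1.57,"ax":0,"ay":0,"az":0}])

```text
clock: 18.02
tool_pos: [0.4999, 0.2894, 0.194]
tcp_rot: [0.21, 0.609, 0.723, 0.248]
ft_force: [-0.2, 0.1, -3.3]
width: 0.0539
```

```bash
cat > st.py <<'E'
from pl import *
print(s['tool_pos'],"H",s['tool_pos']+rot(s).apply(h),"x",rot(s).as_matrix()[:,0],"tilt",np.degrees(np.arccos(-rot(s).as_matrix()[2,2])),s['torque'])
chain([tcp((.494,.288,.050),y),tcp((.494,.288,.014),y)])
E
python3 st.py
```

```text
[0.4999 0.2894 0.194 ] [-0.2484  0.1966 -0.5984  2.2879  1.3588  0.4969 -0.2494] [-0.2016  0.1354 -3.3248] 0.05394368448168183
[0.4999 0.2894 0.194 ] H [0.4936 0.2874 0.0618] x [-0.1701  0.9854 -0.0018] tilt 37.974006087812754 [-0.0394  1.0248 -0.0071]
x 0.03 y -0.69 z 0.96 | ax -0.0 ay 0.1 az 0.1
x 0.00 y -2.22 z 2.84 | ax 0.0 ay 0.0 az 0.0
```

servo_tool(commands=[{"jaw":5,"x":0,"y":-0.25,"z":0.35,"ax":0,"ay":0,"az":0},{"jaw":5,"x":0,"y":-0.5,"z":0.69,"ax":0,"ay":0,"az":0},{"jaw":5,"x":0,"y":-0.8,"z":1.07,"ax":0,"ay":0,"az":0},{"jaw":5,"x":0,"y":-1.1,"z":1.46,"ax":0,"ay":0,"az":0},{"jaw":5,"x":0,"y":-1.4,"z":1.85,"ax":0,"ay":0,"az":0}])

```text
clock: 18.43
tool_pos: [0.5006, 0.2898, 0.1714]
tcp_rot: [0.21, 0.609, 0.723, 0.249]
ft_force: [-0.6, -0.0, -2.5]
width: 0.0541
```

```bash
python3 st.py
```

```text
[0.5006 0.2898 0.1714] [-0.2706  0.2498 -0.5824  2.3033  1.4945  0.509  -0.3864] [-0.5837 -0.0377 -2.5457] 0.05405073999517805
[0.5006 0.2898 0.1714] H [0.4945 0.2879 0.0392] x [-0.1701  0.9854 -0.0013] tilt 38.044561111261 [-0.1002  0.987  -0.0475]
x 0.00 y 0.64 z -0.87 | ax 0.0 ay 0.1 az 0.0
x 0.00 y -2.22 z 2.84 | ax 0.0 ay 0.0 az 0.0
```

Free in the pocket, with force unchanged. 25 mm remain; I'll do 20 mm and then creep.

servo_tool(commands=[{"jaw":5,"x":0,"y":-0.3,"z":0.38,"ax":0,"ay":0,"az":0},{"jaw":5,"x":0,"y":-0.6,"z":0.77,"ax":0,"ay":0,"az":0},{"jaw":5,"x":0,"y":-0.9,"z":1.15,"ax":0,"ay":0,"az":0},{"jaw":5,"x":0,"y":-1.2,"z":1.54,"ax":0,"ay":0,"az":0},{"jaw":5,"x":0,"y":-1.2,"z":1.54,"ax":0,"ay":0,"az":0}])

```text
clock: 18.85
tool_pos: [0.5001, 0.2894, 0.1509]
tcp_rot: [0.21, 0.609, 0.724, 0.248]
ft_force: [-0.2, -0.9, -2.7]
width: 0.0545
```

```bash
python3 st.py
```

```text
[0.5001 0.2894 0.1509] [-0.2846  0.2983 -0.5731  2.3155  1.6026  0.5261 -0.4947] [-0.2397 -0.9455 -2.665 ] 0.054468372310380736
[0.5001 0.2894 0.1509] H [0.4937 0.2874 0.0187] x [-0.1702  0.9854 -0.0017] tilt 37.93843251738152 [-0.1419  1.0299 -0.0294]
x 0.02 y 1.94 z -2.45 | ax -0.1 ay 0.1 az 0.1
x 0.00 y -2.22 z 2.84 | ax 0.0 ay 0.0 az 0.0
```

servo_tool(commands=[{"jaw":5,"x":0,"y":-0.06,"z":0.08,"ax":0,"ay":0,"az":0},{"jaw":5,"x":0,"y":-0.12,"z":0.16,"ax":0,"ay":0,"az":0},{"jaw":5,"x":0,"y":-0.18,"z":0.24,"ax":0,"ay":0,"az":0},{"jaw":5,"x":0,"y":-0.21,"z":0.28,"ax":0,"ay":0,"az":0},{"jaw":5,"x":0,"y":-0.21,"z":0.28,"ax":0,"ay":0,"az":0}])

```text
clock: 19.27
tool_pos: [0.5004, 0.2895, 0.1481]
tcp_rot: [0.21, 0.609, 0.723, 0.249]
ft_force: [0.0, 0.9, -3.3]
width: 0.0535
```

servo_tool(commands=[{"jaw":5,"x":0,"y":-0.03,"z":0.04,"ax":0,"ay":0,"az":0},{"jaw":5,"x":0,"y":-0.06,"z":0.08,"ax":0,"ay":0,"az":0},{"jaw":5,"x":0,"y":-0.06,"z":0.08,"ax":0,"ay":0,"az":0}])

```text
clock: 19.52
tool_pos: [0.5011, 0.2897, 0.1479]
tcp_rot: [0.211, 0.609, 0.723, 0.249]
ft_force: [-0.5, -0.4, 2.3]
width: 0.0536
```

```bash
python3 st.py
```

```text
[0.5011 0.2897 0.1479] [-0.2867  0.308  -0.572   2.3168  1.6268  0.5319 -0.5181] [-0.4807 -0.4001  2.258 ] 0.0536101554261415
[0.5011 0.2897 0.1479] H [0.4951 0.2878 0.0157] x [-0.17    0.9854 -0.0018] tilt 38.1048336387107 [-0.1774  0.552  -0.097 ]
x 0.01 y 2.05 z -2.75 | ax 0.1 ay 0.1 az 0.1
x 0.00 y -2.22 z 2.84 | ax 0.0 ay 0.0 az 0.0
```

servo_tool(commands=[{"jaw":5.6,"x":0,"y":0,"z":0,"ax":0,"ay":0,"az":0},{"jaw":6.2,"x":0,"y":0,"z":0,"ax":0,"ay":0,"az":0},{"jaw":7,"x":0,"y":0,"z":0,"ax":0,"ay":0,"az":0},{"jaw":8,"x":0,"y":0,"z":0,"ax":0,"ay":0,"az":0},{"jaw":9.1,"x":0,"y":0,"z":0,"ax":0,"ay":0,"az":0}])

```text
clock: 19.93
tool_pos: [0.5004, 0.2895, 0.1471]
tcp_rot: [0.21, 0.609, 0.723, 0.249]
ft_force: [-0.2, 0.3, -0.9]
width: 0.0773
```

servo_tool(commands=[{"jaw":9.1,"x":0,"y":0,"z":0,"ax":0,"ay":0,"az":0},{"jaw":9.1,"x":0,"y":0,"z":-0.5,"ax":0,"ay":0,"az":0},{"jaw":9.1,"x":0,"y":0,"z":-2,"ax":0,"ay":0,"az":0},{"jaw":9.1,"x":0,"y":0,"z":-4,"ax":0,"ay":0,"az":0},{"jaw":9.1,"x":0,"y":0,"z":-6,"ax":0,"ay":0,"az":0}])

```text
clock: 20.35
tool_pos: [0.463, 0.283, 0.1943]
tcp_rot: [0.21, 0.609, 0.724, 0.248]
ft_force: [0.2, -0.1, 0.1]
width: 0.091
```

```bash
python3 - <<'E'
from sim import *
print(s['tool_pos'],qn,s['ft_force'],s['width'],np.degrees(np.arccos(-rot(s).as_matrix()[2,2])))
P=np.r_[p,3.104]; x0,O0=fk(qn,P,S)
for yawx in (99.8,120,9.8):
  print(yawx); path(qn,x0,O0,[((.45,.27,.25),orient(99.8,38)),((.42,.26,.25),orient(99.8,15)),((.393,.271,.16),orient(yawx,0)),((.393,.271,.02),orient(yawx,0))],P)
E
```

```text
1 [ 0.034  0.01  -2.599]
1 [-0.002 -0.001 -2.764]
-1 [-0.04  -0.     3.108]
-1 [0.002 0.    3.1  ]
[0.463 0.283 0.194] [-0.274  0.138 -0.622  2.351  1.332  0.503 -0.288] [ 0.231 -0.12   0.053] 0.0910149675308802 37.911956593004355
99.8
[0.45 0.27 0.25] [-0.209 -0.048 -0.608  2.343  0.912  0.427  0.154] err 0.0 mm 0.0 deg
[0.42 0.26 0.25] [-0.204  0.033 -0.488  2.1    0.19   0.788  0.937] err 0.0 mm 0.0 deg
[0.393 0.271 0.16 ] [-0.225  0.291 -0.488  2.03   0.178  0.861  0.934] err 0.0 mm 0.0 deg
[0.393 0.271 0.02 ] [-0.338  0.537 -0.37   2.104  0.356  0.56   0.782] err 0.0 mm 0.0 deg
120
[0.45 0.27 0.25] [-0.209 -0.048 -0.608  2.343  0.912  0.427  0.154] err 0.0 mm 0.0 deg
[0.42 0.26 0.25] [-0.204  0.033 -0.488  2.1    0.19   0.788  0.937] err 0.0 mm 0.0 deg
[0.393 0.271 0.16 ] [-0.197  0.296 -0.521  2.03   0.192  0.863  1.274] err 0.0 mm 0.0 deg
[0.393 0.271 0.02 ] [-0.317  0.542 -0.395  2.103  0.38   0.564  1.114] err 0.0 mm 0.0 deg
9.8
[0.45 0.27 0.25] [-0.209 -0.048 -0.608  2.343  0.912  0.427  0.154] err 0.0 mm 0.0 deg
[0.42 0.26 0.25] [-0.204  0.033 -0.488  2.1    0.19   0.788  0.937] err 0.0 mm 0.0 deg
[0.393 0.271 0.16 ] [-0.358  0.275 -0.333  2.03   0.118  0.854 -0.581] err 0.0 mm 0.0 deg
[0.393 0.271 0.02 ] [-0.435  0.521 -0.253  2.104  0.244  0.543 -0.69 ] err 0.0 mm 0.0 deg
```

```bash
python3 - <<'E'
from h import *
w=[((.43,.268,.23),orient(99.8,22)),((.393,.271,.16),orient(99.8,0)),((.393,.271,.05),orient(99.8,0))]
chain(w)
E
```

```text
x -0.93 y -0.58 z -4.97 | ax 15.9 ay 0.1 az 0.1
x 0.93 y -5.96 z 5.14 | ax 22.0 ay 0.0 az 0.0
x 0.00 y 0.00 z 11.00 | ax 0.0 ay 0.0 az 0.0
```

servo_tool(commands=[{"jaw":9.1,"x":-0.5,"y":-0.3,"z":-2.5,"ax":4,"ay":0,"az":0},{"jaw":9.1,"x":-0.9,"y":-0.6,"z":-5,"ax":10,"ay":0,"az":0},{"jaw":5,"x":-0.9,"y":-0.6,"z":-5,"ax":16,"ay":0,"az":0},{"jaw":3,"x":-0.9,"y":-0.6,"z":-5,"ax":16,"ay":0,"az":0}])

```text
clock: 20.68
tool_pos: [0.4375, 0.2631, 0.2249]
tcp_rot: [0.163, 0.63, 0.74, 0.172]
ft_force: [0.7, -1.5, -0.3]
width: 0.0819
```

servo_tool(commands=[{"jaw":0,"x":0.2,"y":-1.5,"z":1,"ax":5,"ay":0,"az":0},{"jaw":0,"x":0.5,"y":-3,"z":2.5,"ax":11,"ay":0,"az":0},{"jaw":0,"x":0.7,"y":-4.5,"z":4,"ax":17,"ay":0,"az":0},{"jaw":0,"x":0.9,"y":-6,"z":5.1,"ax":22,"ay":0,"az":0},{"jaw":0,"x":0.9,"y":-6,"z":5.1,"ax":22,"ay":0,"az":0}])

```text
clock: 21.1
tool_pos: [0.4086, 0.2651, 0.1486]
tcp_rot: [0.037, 0.651, 0.757, 0.025]
ft_force: [0.8, 0.5, -0.4]
width: 0.0488
```

servo_tool(commands=[{"jaw":0,"x":0,"y":0,"z":3,"ax":0,"ay":0,"az":0},{"jaw":0,"x":0,"y":0,"z":6,"ax":0,"ay":0,"az":0},{"jaw":0,"x":0,"y":0,"z":9,"ax":0,"ay":0,"az":0},{"jaw":0,"x":0,"y":0,"z":10,"ax":0,"ay":0,"az":0},{"jaw":0,"x":0,"y":0,"z":10,"ax":0,"ay":0,"az":0}])

```text
clock: 21.52
tool_pos: [0.4164, 0.2639, 0.0502]
tcp_rot: [0.04, 0.65, 0.759, 0.027]
ft_force: [0.0, -0.2, -0.4]
width: 0.0155
```

```bash
python3 - <<'E'
from h import *
s=sensors.sense(); print(s['tool_pos'],s['width'],s['ft_force'],s['qpos'])
chain([((.393,.271,.032),orient(99.8,0)),((.393,.271,.02),orient(99.8,0))])
E
```

```text
[0.41642204 0.26389952 0.05018534] 0.01552237310082578 [ 0.03092604 -0.21909767 -0.36371663] [-0.21205232  0.48536116 -0.54184879  2.12368338  0.57211257  0.60314176
  0.55538106]
x 1.11 y -2.36 z 1.58 | ax 5.3 ay 1.5 az -0.9
x 0.00 y 0.00 z 1.20 | ax 0.0 ay 0.0 az 0.0
```

servo_tool(commands=[{"jaw":0,"x":0.5,"y":-1.2,"z":0,"ax":2.6,"ay":0.8,"az":-0.5},{"jaw":0,"x":1.1,"y":-2.4,"z":0.6,"ax":5.3,"ay":1.5,"az":-0.9},{"jaw":0,"x":1.1,"y":-2.4,"z":1.2,"ax":5.3,"ay":1.5,"az":-0.9},{"jaw":0,"x":1.1,"y":-2.4,"z":1.2,"ax":5.3,"ay":1.5,"az":-0.9},{"jaw":0,"x":1.1,"y":-2.4,"z":1.2,"ax":5.3,"ay":1.5,"az":-0.9}])

```text
clock: 21.93
tool_pos: [0.3949, 0.272, 0.038]
tcp_rot: [0.001, 0.645, 0.764, 0.002]
ft_force: [-0.2, 0.4, 0.2]
width: 0.0007
```

```bash
python3 - <<'E'
from h import *
s=sensors.sense(); print(s['tool_pos'],s['width'],s['ft_force'],s['qpos'])
chain([((.393,.271,.030),orient(99.8,0)),((.393,.271,.02),orient(99.8,0))])
E
```

```text
[0.39492088 0.27195509 0.03802054] 0.000747210696975075 [-0.22869585  0.3599627   0.19428941] [-0.16603988  0.53601811 -0.59331701  2.09931916  0.50035618  0.64117119
  0.63696206]
x -0.06 y -0.21 z 0.80 | ax 0.3 ay -0.1 az -0.1
x 0.00 y 0.00 z 1.00 | ax 0.0 ay 0.0 az 0.0
```

servo_tool(commands=[{"jaw":0,"x":0,"y":-0.2,"z":0.8,"ax":0,"ay":0,"az":0},{"jaw":0,"x":0,"y":-0.2,"z":1.1,"ax":0,"ay":0,"az":0},{"jaw":0,"x":0,"y":-0.2,"z":1.4,"ax":0,"ay":0,"az":0},{"jaw":0,"x":0,"y":-0.2,"z":1.6,"ax":0,"ay":0,"az":0},{"jaw":0,"x":0,"y":-0.2,"z":1.6,"ax":0,"ay":0,"az":0}])

```text
clock: 22.35
tool_pos: [0.3949, 0.2728, 0.0285]
tcp_rot: [0.005, 0.644, 0.765, 0.003]
ft_force: [-17.7, -15.4, 92.0]
width: 0.0007
```

servo_tool(commands=[{"jaw":0,"x":0,"y":0,"z":-1.2,"ax":0,"ay":0,"az":0},{"jaw":0,"x":0,"y":0,"z":-1.5,"ax":0,"ay":0,"az":0},{"jaw":0,"x":0,"y":0,"z":-1.5,"ax":0,"ay":0,"az":0}])

```text
clock: 22.6
tool_pos: [0.3932, 0.272, 0.0374]
tcp_rot: [0.001, 0.645, 0.764, 0.003]
ft_force: [0.2, -0.2, -0.5]
width: 0.0005
```

```bash
python3 - <<'E'
from h import *
for i in range(2): cams.camera("scene")
s=sensors.sense(); print(s['tool_pos'],s['ft_force'],s['width'])
chain([((.394,.271,.033),orient(99.8,0))])
a=cams.camera("top");b=cams.camera("scene")
A=cv2.resize(a[180:290,140:260],None,fx=3,fy=3,interpolation=cv2.INTER_CUBIC); Ks,Ps,_=campose("scene"); u,v=proj(Ks,Ps,(.45,.28,.06)).astype(int)
B=cv2.resize(b[v-60:v+50,u-60:u+60],None,fx=3.6,fy=3,interpolation=cv2.INTER_CUBIC)
cv2.imwrite("pics/w9.png",np.hstack([A,B])[...,::-1]); print(u,v)
E
```

```text
[0.39218622 0.27136174 0.03585111] [0.82703767 0.74709173 1.76868622] 0.00044416035387046486
x -0.07 y 0.17 z 0.29 | ax 0.2 ay -0.1 az -0.1
406 285
```

servo_tool(commands=[{"jaw":0,"x":0,"y":0,"z":-0.5,"ax":0,"ay":0,"az":0},{"jaw":0,"x":0,"y":0,"z":-0.5,"ax":0,"ay":0,"az":0},{"jaw":0,"x":0,"y":0,"z":-0.5,"ax":0,"ay":0,"az":0}])

```text
clock: 23.05
tool_pos: [0.3918, 0.2715, 0.0407]
tcp_rot: [-0.0, 0.645, 0.764, 0.001]
ft_force: [-0.2, -0.7, -0.3]
width: 0.0
```

servo_tool(commands=[{"jaw":0,"x":0,"y":0,"z":0.6,"ax":0,"ay":0,"az":0},{"jaw":0,"x":0,"y":0,"z":0.6,"ax":0,"ay":0,"az":0},{"jaw":0,"x":0,"y":0,"z":0.6,"ax":0,"ay":0,"az":0}])

```text
clock: 23.3
tool_pos: [0.3921, 0.2716, 0.0347]
tcp_rot: [0.0, 0.645, 0.764, 0.001]
ft_force: [0.9, 0.2, 3.0]
width: 0.0004
```

servo_tool(commands=[{"jaw":0,"x":0,"y":0,"z":0.2,"ax":0,"ay":0,"az":0},{"jaw":0,"x":0,"y":0,"z":0.2,"ax":0,"ay":0,"az":0},{"jaw":0,"x":0,"y":0,"z":0.2,"ax":0,"ay":0,"az":0}])

```text
clock: 23.55
tool_pos: [0.3922, 0.2716, 0.033]
tcp_rot: [0.0, 0.645, 0.764, 0.001]
ft_force: [0.3, 0.5, 3.4]
width: 0.0003
```

servo_tool(commands=[{"jaw":0,"x":0,"y":0,"z":0.15,"ax":0,"ay":0,"az":0},{"jaw":0,"x":0,"y":0,"z":0.15,"ax":0,"ay":0,"az":0},{"jaw":0,"x":0,"y":0,"z":0.15,"ax":0,"ay":0,"az":0}])

```text
clock: 23.8
tool_pos: [0.3922, 0.2716, 0.0316]
tcp_rot: [0.0, 0.645, 0.764, 0.001]
ft_force: [-0.2, 0.9, 4.7]
width: 0.0004
```

servo_tool(commands=[{"jaw":0,"x":0,"y":0,"z":0.15,"ax":0,"ay":0,"az":0},{"jaw":0,"x":0,"y":0,"z":0.15,"ax":0,"ay":0,"az":0},{"jaw":0,"x":0,"y":0,"z":0.15,"ax":0,"ay":0,"az":0}])

```text
clock: 24.05
tool_pos: [0.3922, 0.2716, 0.0303]
tcp_rot: [0.0, 0.645, 0.764, 0.001]
ft_force: [-0.9, -1.0, 8.0]
width: 0.0004
```

servo_tool(commands=[{"jaw":0,"x":0,"y":0,"z":-1,"ax":0,"ay":0,"az":0},{"jaw":0,"x":0,"y":0,"z":-4,"ax":0,"ay":0,"az":0},{"jaw":0,"x":0,"y":0,"z":-7,"ax":0,"ay":0,"az":0},{"jaw":0,"x":0,"y":0,"z":-10,"ax":0,"ay":0,"az":0},{"jaw":0,"x":0,"y":0,"z":-12,"ax":0,"ay":0,"az":0}])

```text
clock: 24.47
tool_pos: [0.3922, 0.2719, 0.1525]
tcp_rot: [0.0, 0.645, 0.765, 0.002]
ft_force: [-0.1, -0.2, 0.2]
width: 0.0002
```

servo_tool(commands=[{"jaw":0,"x":-4,"y":0,"z":-2,"ax":0,"ay":0,"az":0},{"jaw":0,"x":-8,"y":0,"z":-4,"ax":0,"ay":0,"az":0},{"jaw":0,"x":-12,"y":0,"z":-6,"ax":0,"ay":0,"az":0},{"jaw":0,"x":-15,"y":0,"z":-6,"ax":0,"ay":0,"az":0},{"jaw":0,"x":-15,"y":0,"z":-6,"ax":0,"ay":0,"az":0}])

```text
clock: 24.88
tool_pos: [0.4189, 0.1155, 0.211]
tcp_rot: [0.002, 0.649, 0.761, 0.0]
ft_force: [0.1, 0.2, -0.6]
width: 0.0003
```

```bash
python3 - <<'E'
from h import *
for i in range(6): cams.camera("top")
s=sensors.sense(); print(s['clock'],s['tool_pos'],s['ft_force'],s['joint_velocities'].round(3))
a=cams.camera("top");b=cams.camera("scene")
A=cv2.resize(a[110:290,140:420],(560,360),interpolation=cv2.INTER_CUBIC); B=cv2.resize(b[215:345,355:445],(240,347),interpolation=cv2.INTER_CUBIC); B=np.vstack([B,np.zeros((13,240,3),np.uint8)])
C=cv2.resize(b[160:230,210:330],(560,240)); o=np.hstack([A,B]); C=np.hstack([C,np.zeros((240,240,3),np.uint8)])
cv2.imwrite("pics/w9.png",np.vstack([o,C])[...,::-1])
E
```

```text
25.1833 [0.41645486 0.12498209 0.20959178] [ 0.49720485 -0.31286267 -0.14990972] [-0.007  0.005  0.002 -0.002  0.002 -0.     0.001]
```

View pics/w9.png

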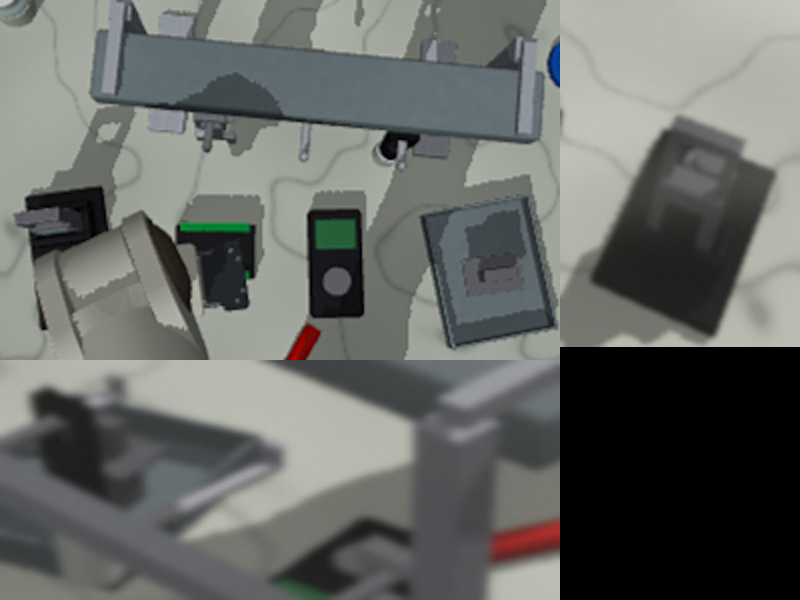

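```bash
python3 - <<'E'
from h import *
K,P,_=campose("scene"); c,s_=np.cos(np.radians(9.8)),np.sin(np.radians(9.8))
for z in (.174,.179,.184,.19):
  print(z,[proj(K,P,[.495+c*x-s_*y,.2885+s_*x+c*y,z]).round(1) for x,y in[(-.008,-.027),(-.008,.027),(.008,-.027),(.008,.027)]])
E
```

```text
0.174 [array([399.1, 258.7]), array([424.9, 268.5]), array([396.6, 263.9]), array([422.7, 273.9])]
0.179 [array([399.5, 257.1]), array([425.5, 266.9]), array([397. , 262.3]), array([423.2, 272.3])]
0.184 [array([399.9, 255.5]), array([426. , 265.3]), array([397.4, 260.6]), array([423.8, 270.7])]
0.19 [array([400.4, 253.5]), array([426.6, 263.3]), array([397.9, 258.7]), array([424.4, 268.7])]
```

```bash
python3 -c "
from plant import ctrl
print(ctrl.finish_job())"
```

```text
the job is handed in; nothing more can be done
None
```

The handset is in the charger and the start button has been pressed. I handed the job in at about 25 s of the 72 s allowed. One force reading was much higher than intended (below).

**What I did:**
- **Plug:** I pulled it out and stood it in the parts tray.
- **Handset:** I gripped it at 14 N, raised it 25 mm and took it off the middle peg. I lowered it into the pocket with no side load; the floor took about 5 N before I let go.
- **Button:** I pressed it, pressed it again more gently, then moved clear.

**Last checks:**
- **Final pictures:** The handset stands upright in the pocket. Its top edge matches the fully seated height to within a few mm. The plug is in the tray, and the lamp, spanner, module and meter look untouched.
- **Robot:** It was still and touching nothing when I handed in.

**What went wrong or disagreed:**
- **First button press too hard:** It pushed past the stop and the wrist force read 92 N. That is under the 120 N wrist limit, and the closed fingertips did the pressing. I had measured the button top at 27 mm, but it was really about 37 mm. The second press reached the stop at 8 N, and the button had sprung back after the first.
- **Joint limits:** While carrying the handset the arm got stuck against its joint limits just above the charger. I backed out and came in by another route. The handset touched nothing, but some joints sat right at the ends of their ranges. Earlier, while tilting the empty gripper, j4 read 2.423 against a limit of 2.42.

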